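# Shut and lock the battery hatch of a portable loudspeaker

## Robot

A 6-joint arm with a two-finger parallel gripper is mounted at the origin on the work surface. World frame = base frame: x ahead of the robot, y to its left, z up, the work surface at z = 0. Lengths are in mm, angles in degrees, forces in N, time in s.
With the tool pointing down it reaches from about 300 to 850 mm from the base axis. Payload 4.2 kg.
Tool frame: the origin (TCP) lies at the very end of the fingers, on their centre line; the grasp point (between the pads) lies 19 mm behind it; z points along the fingers, x is the direction in which the jaws open and shut, and the axes are right-handed (so a half turn about z gives the same grasp; the last joint's range is limited). The gripper opens to 91 mm and grips with 3 to 60 N. Pads are 32 mm wide; open, the fingers measure 118 mm over their backs; the gripper's body (76 mm by 178 mm) begins 60 mm behind the grasp point.
Start: joints at [-77.006, 18.312, 89.639, -0, 72.044, -1.146], TCP at [140.477, -557.596, 177.976] pointing down, gripper open.
Joint ranges: [-177.97, 177.97], [-48.28, 115.42], [12.27, 149.76], [-77.06, 257.06], [2.81, 150.46], [-146.56, 146.56]. Speed limits (degrees/s): [147.25, 147.25, 180, 180, 180, 180].

## Interface

Orientations are given as [roll, pitch, yaw] about the fixed x, y, z axes, in that order (R = Rz(yaw) Ry(pitch) Rx(roll)).
In Python, from workcell import env gives the robot as it stands.
- The arm moves only by the tool servo_tool, never from a script. Its argument "plan" is a list of rows, each a list of 3 entries, a list of its own where there are three numbers: the turn, a rotation vector about the tool's x, y, z in degrees, then the shift along the tool's x, y, z in mm, then the finger opening in mm, from 0 to 91.2. In form: [[[ax, ay, az], [dx, dy, dz], claw], ...]. A call has exactly 10 rows; each row shifts and turns the pose as measured when the row begins, along the tool's axes as they then stand; what a row does not reach is not made up. A row lasts 1/8 s, in which the tool goes at most 62.5 mm and 10.7 degrees, less where a joint would pass 70% of its speed; a pose out of reach is approached as far as the arm can. A call with a gripper value outside its range is refused whole. The fingers move at their own pace and stop on an object; "squeeze" is the grip in N (left out, the last holds). Time passes only in rows, so rows that do not move let the fingers close, or fill a call up. It gives the time, the measured TCP pose, the force and the opening at its end, in the units of the state.
- env.state(): the state, without advancing time (a new reading comes with each control period).
- env.grab_frame(name): name is "side" or "top"; returns a dict with "pixels" (420x560x3 uint8, red, green, blue), "intrinsics" (3x3 intrinsics, pixels), "eye" and "attitude" of the camera in the world. Camera axes: x right, y up, looking along -z (the intrinsics and any distortion apply to the point x, -y, -z); pixel columns grow to the right and rows downward; lengths in mm; the calibration is good to about 2 mm. A picture is of the moment at which its call begins. There is no depth.
- env.job_done(): hands the job in, once; it reports no verdict.
The state is a dict: "time_s": time; "qpos": joint angles; "qvel": joint speeds; "effort": joint torques, N m; "ee_pos": TCP position; "ee_rot": TCP orientation; "force": force on the tool from outside, world axes, zero at the start; "torque": the same for the moment, N m; "gripper_width": finger opening in mm.
Only numpy, scipy, OpenCV 4.12 (cv2) and the standard library are available. Lean on these libraries where they do the work, as an engineer would, in place of code of your own. Each camera call takes 0.05 s, during which the arm holds its last target.

## Task

The battery is back in the portable loudspeaker on the club-room table: swing its hatch fully shut and lock it with both quarter-turn wing studs. Press each stud in against its spring, feeling with small turns of the wing for the hidden slot until its cross pin drops through, turn it clockwise a quarter turn to its stop while it is held in, and let go so that it springs back into its detent. Leave the trophy, the stapler and the tape roll where they are.

Things in the scene. Friction and masses are not known exactly. Their poses are not given: they have to be found in the camera images.
- speaker: dark battery loudspeaker lying on its grille, fixed: 280 mm deep (x), 400 mm wide (y), 215 mm high; origin under its middle, z up. The robot's side (-x) is a wall 100 mm high, above which the cabinet's back slopes up at 35 degrees towards +x to a flat top with the amplifier plate. The slope carries the battery hatch, so the studs' axes lean 35 degrees from vertical towards -x of the speaker.
- hatch (a joint): opening angle (rad) of the grey hatch plate, 138 mm up the slope, 226 mm wide, 8 mm thick, hinged on its lower edge: 0 shut and flush with the slope, 1.35 fully open (standing up, past vertical, towards -x). Starts 0.55 to 1.2. Its stiff friction hinge (0.6 N m) holds it where it is left; about 5 to 10 N on the face near the free edge moves it. Between the studs the face is free for 85 mm.
- hatch_hinge (a point): fixed point on the middle of the hinge line, level with the outer face of the shut hatch, 117 mm above the table; axes as speaker (hinge line along y, slope rising 35 degrees from x towards z).
- hatch_edge (a point): middle of the hatch's free edge, on its outer face, 140 mm from the hinge; moves with the hatch: x from hinge to free edge, y along the hinge, z out of the face.
- left_wing (a point): steel wing of the left stud (+ y), a flat plate 64 mm long, 10 mm thick, standing 33 mm above a round flange 54 mm across. The point is the middle of the wing's top edge, 55 mm above the hatch's face with the stud out. Its z points out along the stud, x along the wing's length, y through its thickness. Pinch the wing across its thickness; fingertips may press on the flange. The stud is 110 mm up the hatch from the hinge, 70 mm from its middle.
- right_wing (a point): steel wing of the right stud (- y), a flat plate 64 mm long, 10 mm thick, standing 33 mm above a round flange 54 mm across. The point is the middle of the wing's top edge, 55 mm above the hatch's face with the stud out. Its z points out along the stud, x along the wing's length, y through its thickness. Pinch the wing across its thickness; fingertips may press on the flange. The stud is 110 mm up the hatch from the hinge, 70 mm from its middle.
- left_push (a joint): how far the left stud is pressed in (m): 0 out, 0.016 fully in. The spring takes about 4 N at the start and 14 N fully in. At about 0.0015 the cross pin meets the cam plate and is stopped unless it lies in line with the slot; beyond 0.013 it is through and the wing can be turned; let go in the locked position, it springs back to about 0.010 and stays there. Not turned, it springs back out.
- right_push (a joint): how far the right stud is pressed in (m): 0 out, 0.016 fully in. The spring takes about 4 N at the start and 14 N fully in. At about 0.0015 the cross pin meets the cam plate and is stopped unless it lies in line with the slot; beyond 0.013 it is through and the wing can be turned; let go in the locked position, it springs back to about 0.010 and stays there. Not turned, it springs back out.
- left_turn (a joint): turn (rad) of the left wing: 0 pointing straight up the slope, growing clockwise seen from outside; starts at -0.35 to 0.35. The floating receptacle's slot, hidden under the shut hatch, lies up to 0.38 either side of 0 and takes the pin within about 0.15. The stop is a quarter turn (1.57, give or take 0.1) past the slot; over 0.6 N m drags the receptacle. Else the wing turns freely, out or fully in.
- right_turn (a joint): turn (rad) of the right wing: 0 pointing straight up the slope, growing clockwise seen from outside; starts at -0.35 to 0.35. The floating receptacle's slot, hidden under the shut hatch, lies up to 0.38 either side of 0 and takes the pin within about 0.15. The stop is a quarter turn (1.57, give or take 0.1) past the slot; over 0.6 N m drags the receptacle. Else the wing turns freely, out or fully in.
- trophy: bystander: brass cup on a 70 mm square stone base, 165 mm high, beside the speaker; origin under the base. Leave it.
- stapler: bystander: grey and black stapler, 140 x 36 x 42 mm, in front of the speaker; origin under its middle. Leave it.
- tape_roll: bystander: roll of tape, 90 mm across, 48 mm high, beside the speaker; origin under its middle. Leave it.

How it is judged (in metres and radians):
On the way:
1. the hatch is swung shut with its studs still out (value of joint hatch below 0.04 rad and value of joint each of left_push, right_push below 0.008 m), for 0.1 s.
At the end, for the whole second after the job is handed in: Hatch within 0.03 rad of shut; both studs turned beyond 0.95 rad and sprung back into the detent (8.5 to 12 mm in), still; trophy, stapler and tape roll within 30 mm of where they stood (value of joint hatch below 0.03 rad and value of joint left_push between 0.0085 and 0.012 m and value of joint each of left_turn, right_turn above 0.95 rad and value of joint right_push between 0.0085 and 0.012 m and velocity of joint each of left_turn, right_turn, hatch below 0.02 rad/s); the robot touches nothing.
It fails at once if a bystander is disturbed (distance of any of trophy, stapler, tape_roll from where it was at the start of the episode above 0.03 m).
It also fails if it takes over 72 s, if anything falls off the work surface, if the arm or the gripper's body presses on something with over 40 N, if the wrist force passes 120 N, or if a joint passes its speed limit or range.

## Working session

There is one attempt and no reset: what is moved stays moved. The work goes in short steps, Python scripts to look and compute and a tool call to move; the robot and the scene stay as the last step left them, time stands still between calls to the robot, and variables do not carry over. Pictures are saved under pics/ and viewed, and the job is handed in when it is done.

Besides the shell and the picture viewer there is one more tool, called after "Request:" as name(argument=value, ...) on one line, values as JSON. servo_tool: Moves the arm, as the interface text tells. Its arguments: {"type":"object","properties":{"plan":{"type":"array"},"squeeze":{"type":"number"}},"required":["plan"]}

```bash
ls; mkdir -p pics; python3 - <<'E'
from workcell import env
import cv2,numpy as np
print(env.state())
for n in ["side","top"]:
    f=env.grab_frame(n); cv2.imwrite(f"pics/{n}0.png",f["pixels"][:,:,::-1]); print(n,f["intrinsics"],f["eye"],f["attitude"],[k for k in f])
E
```

```text
pics
{'time_s': 0.0, 'qpos': array([-7.70055694e+01,  1.83515614e+01,  8.97082214e+01, -1.37075633e-04,
        7.20433580e+01, -1.14676855e+00]), 'qvel': array([-0.00534947, -0.01774376, -0.00189798,  0.05293427, -0.00357485,
       -0.0390264 ]), 'effort': array([-1.63344095e-03, -4.12463236e+01, -2.31973636e+01,  7.25529715e-02,
        4.55921853e-02, -1.48847607e-04]), 'ee_pos': array([ 140.33988533, -557.00851906,  177.10884129]), 'ee_rot': array([-1.79998066e+02,  1.03122842e-01, -7.58587567e+01]), 'force': array([0.16669622, 0.05295941, 0.79881417]), 'torque': array([ 0.03715917, -0.01149723, -0.00457084]), 'gripper_width': 91.10682165439668}
side [[521.00307885   0.         282.24528549]
 [  0.         521.00307885 210.9810611 ]
 [  0.           0.           1.        ]] [-163.83949988  914.90376944  997.25099377] [  52.29749765   -1.25658601 -138.25797748] ['pixels', 'intrinsics', 'eye', 'attitude']
top [[454.78381518   0.         280.51477432]
 [  0.         454.78381518 201.19951494]
 [  0.           0.           1.        ]] [ 329.98306654   48.40886762 1331.77466608] [ 10.89632641   2.05745591 -91.63765198] ['pixels', 'intrinsics', 'eye', 'attitude']
```

View pics/side0.png

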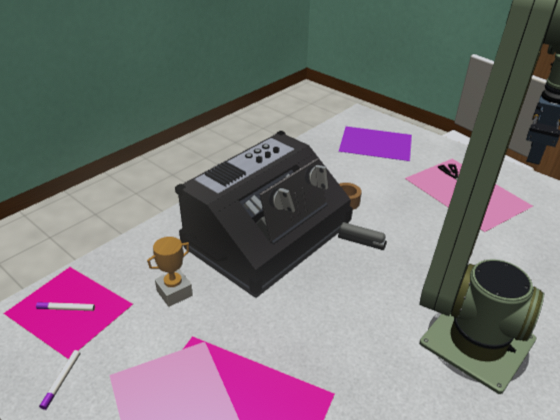

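View pics/top0.png

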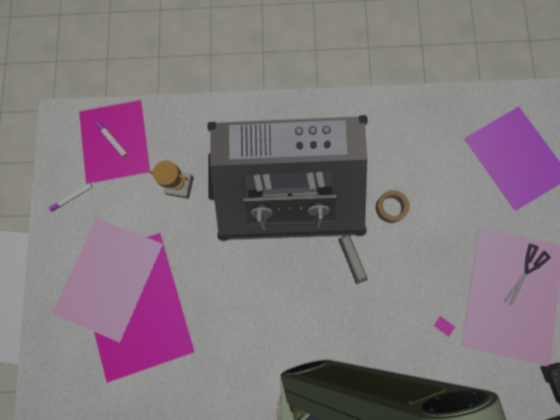

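```bash
cat > h.py <<'E'
import numpy as np, cv2
from scipy.spatial.transform import Rotation as Ro
def R(e): return Ro.from_euler('xyz',e,degrees=True).as_matrix()
class Cam:
    def __init__(s,K,eye,att): s.K=np.array(K);s.e=np.array(eye);s.R=R(att)
    def proj(s,P):
        P=np.atleast_2d(P); c=(P-s.e)@s.R; c=c*[1,-1,-1]; u=c@s.K.T; return u[:,:2]/u[:,2:]
    def ray(s,uv):
        d=np.linalg.inv(s.K)@[uv[0],uv[1],1]; d=s.R@(d*[1,-1,-1]); return d/np.linalg.norm(d)
    def onz(s,uv,z):
        d=s.ray(uv); return s.e+d*(z-s.e[2])/d[2]
side=Cam([[521.003,0,282.245],[0,521.003,210.981],[0,0,1]],[-163.8395,914.90377,997.25099],[52.29749765,-1.25658601,-138.25797748])
top=Cam([[454.7838,0,280.51477],[0,454.7838,201.1995],[0,0,1]],[329.98306654,48.40886762,1331.77466608],[10.89632641,2.05745591,-91.63765198])
def tri(us,ut):
    A=[];b=[]
    for c,u in((side,us),(top,ut)):
        d=c.ray(u);M=np.eye(3)-np.outer(d,d);A.append(M);b.append(M@c.e)
    p=np.linalg.lstsq(np.vstack(A),np.hstack(b),rcond=None)[0]
    return p
E
python3 - <<'E'
import cv2
a=cv2.imread('pics/side0.png')[125:300,165:390]; cv2.imwrite('pics/s0c.png',cv2.resize(a,None,fx=3.5,fy=3.4,interpolation=cv2.INTER_CUBIC))
a=cv2.imread('pics/top0.png')[105:245,195:395]; cv2.imwrite('pics/t0c.png',cv2.resize(a,None,fx=4,fy=4,interpolation=cv2.INTER_CUBIC))
E
```

```text
(no output)
```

View pics/s0c.png

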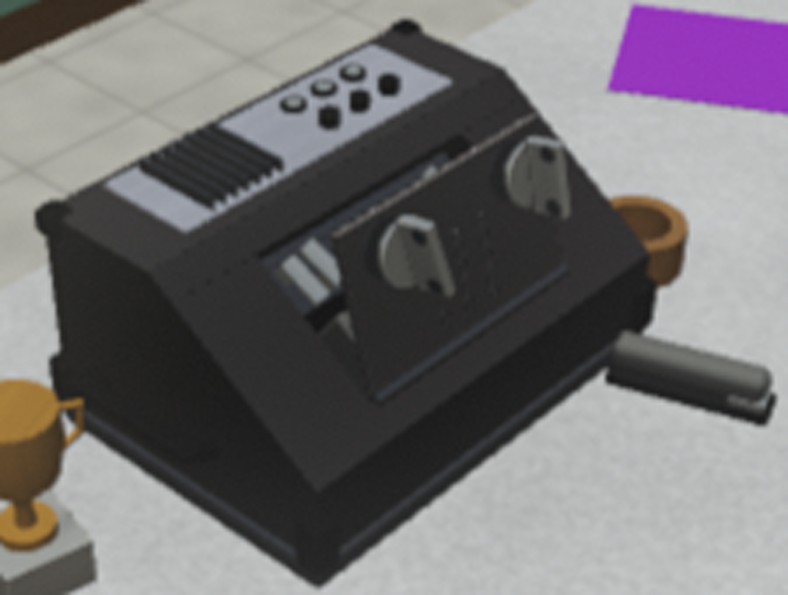

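View pics/t0c.png

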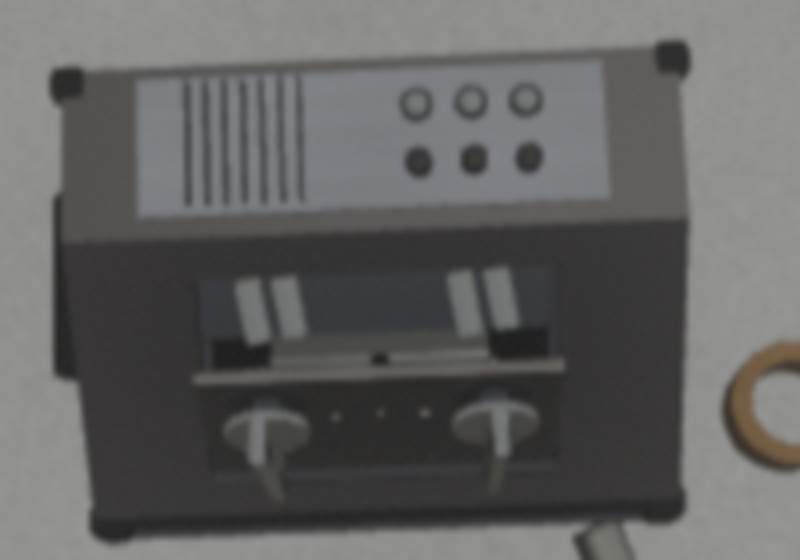

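```bash
python3 - <<'E'
from h import *
T=lambda x,y:(195+(x+.0)/4,105+(y)/4)
S=lambda x,y:(165+x/3.5,125+y/3.4)
for n,p in dict(tl=(63,243),tr=(688,220)).items(): print(n,top.onz(T(*p),215))
for n,p in dict(tl=(148,272),tr=(500,70)).items(): print('side',n,side.onz(S(*p),215))
print('side wall top left',side.onz(S(318,490),100), 'bottom',side.onz(S(318,585),0))
for n,(s,t) in dict(hl=((378,400),(215,472)),hr=((565,268),(555,460)),fl=((338,233),(195,380)),fr=((535,116),(563,367)),
  lwt=((440,262),(272,480)),rwt=((562,183),(494,478)),tl=((148,272),(63,243)),tr=((500,70),(688,220))).items():
    p=tri(S(*s),T(*t)); print(n,p.round(1),(side.proj(p)-S(*s)).round(1),(top.proj(p)-T(*t)).round(1))
E
```

```text
tl [644.69113872 257.9839641  215.        ]
tr [ 644.45266302 -139.38185168  215.        ]
side tl [648.66145589 257.80020573 215.        ]
side tr [ 651.71506934 -137.92367432  215.        ]
side wall top left [486.1359166  254.32612549 100.        ] bottom [487.11079794 254.61637582   0.        ]
hl [506.5 171.8 121.8] [[-0.4 -0.1]] [[0.2 0.3]]
hr [508.8 -55.8 119.5] [[0.3 0. ]] [[-0.1 -0.2]]
fl [545.  170.4 255.5] [[0.3 0.1]] [[-0.2 -0.2]]
fr [546.3 -51.6 252.6] [[0.5 0.1]] [[-0.3 -0.5]]
lwt [486.3 127.1 236. ] [[0.8 0.2]] [[-0.5 -0.7]]
rwt [482.9  -7.2 240. ] [[0.9 0.2]] [[-0.6 -0.9]]
tl [645.5 258.6 216.5] [[0.6 0.2]] [[-0.4 -0.5]]
tr [ 647.1 -137.4  216.2] [[1.1 0.3]] [[-0.8 -1.1]]
```

```bash
cat >> h.py <<'E'
YAW=0.5
Rs=R([0,0,YAW])
O=np.array([622.,59.5,0])            # speaker origin
H=O+Rs@[-115.7,0,117.]              # hinge
def hR(open_deg=0):  # hatch frame
    a=np.radians(35+open_deg); u=np.array([np.cos(a),0,np.sin(a)]);n=np.array([-np.sin(a),0,np.cos(a)])
    return Rs@np.column_stack([u,[0,1,0],n])
def hp(x,y,z,o=0): return H+hR(o)@[x,y,z]
def Rt(turn=0,o=0): # tool: z into hatch, x along +y at turn 0, clockwise turn
    M=hR(o); B=np.column_stack([M[:,1],M[:,0],-M[:,2]])
    return B@Ro.from_rotvec([0,0,turn],degrees=True).as_matrix()
def plan(p0,R0,p1,R1,n,show=True):
    w=(Ro.from_matrix(R0.T@R1)).as_rotvec(degrees=True)
    rows=[];Rc=R0.copy()
    for i in range(n):
        rows.append(((w/n).round(1).tolist(),(Rc.T@((p1-p0)/n)).round(1).tolist()))
        Rc=Rc@Ro.from_rotvec(w/n,degrees=True).as_matrix()
    if show:
        print('total rot',w.round(1),'dist',np.linalg.norm(p1-p0).round(1))
        for r in rows: print(r)
def cur(pr=True):
    from workcell import env
    s=env.state()
    if pr: print('t',s['time_s'],'p',np.round(s['ee_pos'],1),'q',np.round(s['qpos'],1),'F',np.round(s['force'],1),'T',np.round(s['torque'],2),'w',round(s['gripper_width'],1))
    return s['ee_pos'],R(s['ee_rot'])
E
python3 - <<'E'
from h import *
p,Q=cur()
W1=np.array([300,-260,330.]);Q1=R([180,0,24])
plan(p,Q,W1,Q1,10)
W2=np.array([440,58,345.]);plan(W1,Q1,W2,Rt(),10)
E
```

```text
t 0.1 p [ 140.3 -557.1  177.2] q [-77.   18.3  89.7  -0.   72.   -1.1] F [-0.5 -0.8 -0.2] T [-0.04 -0.01 -0.02] w 91.4
total rot [ -0.1   0.1 -99.9] dist 370.3
([-0.0, 0.0, -10.0], [-24.9, -22.7, -15.2])
([-0.0, 0.0, -10.0], [-20.6, -26.7, -15.2])
([-0.0, 0.0, -10.0], [-15.7, -29.9, -15.3])
([-0.0, 0.0, -10.0], [-10.2, -32.1, -15.3])
([-0.0, 0.0, -10.0], [-4.5, -33.4, -15.3])
([-0.0, 0.0, -10.0], [1.4, -33.7, -15.3])
([-0.0, 0.0, -10.0], [7.2, -33.0, -15.3])
([-0.0, 0.0, -10.0], [12.8, -31.2, -15.3])
([-0.0, 0.0, -10.0], [18.0, -28.5, -15.3])
([-0.0, 0.0, -10.0], [22.7, -25.0, -15.3])
total rot [-30.9  20.3 -64.3] dist 347.8
([-3.1, 2.0, -6.4], [25.7, -23.4, -1.5])
([-3.1, 2.0, -6.4], [28.2, -20.2, -1.7])
([-3.1, 2.0, -6.4], [30.4, -16.8, -1.7])
([-3.1, 2.0, -6.4], [32.1, -13.3, -1.4])
([-3.1, 2.0, -6.4], [33.4, -9.5, -0.8])
([-3.1, 2.0, -6.4], [34.3, -5.7, -0.1])
([-3.1, 2.0, -6.4], [34.7, -1.8, 1.0])
([-3.1, 2.0, -6.4], [34.7, 2.0, 2.2])
([-3.1, 2.0, -6.4], [34.1, 5.7, 3.6])
([-3.1, 2.0, -6.4], [33.1, 9.2, 5.2])
```

Request:
servo_tool(plan=[[[0, 0, -10], [-25, -23, -15], 0], [[0, 0, -10], [-21, -27, -15], 0], [[0, 0, -10], [-16, -30, -15], 0], [[0, 0, -10], [-10, -32, -15], 0], [[0, 0, -10], [-4.5, -33.5, -15], 0], [[0, 0, -10], [1.5, -34, -15], 0], [[0, 0, -10], [7, -33, -15], 0], [[0, 0, -10], [13, -31, -15], 0], [[0, 0, -10], [18, -28.5, -15], 0], [[0, 0, -10], [23, -25, -15], 0]], squeeze=20)

```text
time_s: 1.35
ee_pos: [295.4, -245.3, 327.8]
ee_rot: [-179.2, -0.1, 27.2]
force: [0.6, -0.0, -0.7]
gripper_width: 0.5
```

```bash
python3 - <<'E'
from h import *
p,Q=cur()
W2=np.array([440,58,345.]);plan(p,Q,W2,Rt(),10)
E
```

```text
t 1.35 p [ 295.4 -245.3  327.8] q [-41.8  -2.8  93.7   0.4  89.7 -69. ] F [ 0.6 -0.  -0.7] T [-0.02 -0.16  0.05] w 0.5
total rot [-31.9  18.8 -61.4] dist 336.4
([-3.2, 1.9, -6.1], [26.7, -20.4, -1.4])
([-3.2, 1.9, -6.1], [28.8, -17.3, -1.5])
([-3.2, 1.9, -6.1], [30.5, -14.1, -1.4])
([-3.2, 1.9, -6.1], [31.9, -10.6, -1.1])
([-3.2, 1.9, -6.1], [32.9, -7.1, -0.5])
([-3.2, 1.9, -6.1], [33.5, -3.5, 0.3])
([-3.2, 1.9, -6.1], [33.6, 0.0, 1.3])
([-3.2, 1.9, -6.1], [33.4, 3.5, 2.5])
([-3.2, 1.9, -6.1], [32.7, 6.9, 3.8])
([-3.2, 1.9, -6.1], [31.6, 10.1, 5.4])
```

Request:
servo_tool(plan=[[[-3.2, 1.9, -6.1], [27, -20, -1.5], 0], [[-3.2, 1.9, -6.1], [29, -17, -1.5], 0], [[-3.2, 1.9, -6.1], [30.5, -14, -1.5], 0], [[-3.2, 1.9, -6.1], [32, -10.5, -1], 0], [[-3.2, 1.9, -6.1], [33, -7, -0.5], 0], [[-3.2, 1.9, -6.1], [33.5, -3.5, 0.3], 0], [[-3.2, 1.9, -6.1], [33.5, 0, 1.3], 0], [[-3.2, 1.9, -6.1], [33.5, 3.5, 2.5], 0], [[-3.2, 1.9, -6.1], [32.5, 7, 4], 0], [[-3.2, 1.9, -6.1], [31.5, 10, 5.5], 0]])

```text
time_s: 2.6
ee_pos: [438.6, 70.1, 344.3]
ee_rot: [143.9, 0.3, 92.3]
force: [-0.1, -0.4, -0.8]
gripper_width: 0.3
```

```bash
python3 - <<'E'
from h import *
p,Q=cur()
print('err',Ro.from_matrix(Q.T@Rt()).as_rotvec(degrees=True), 'hatch frame',hR(39).T@(p-H), 'shut',hR(0).T@(p-H))
# arc path of contact point 128 up, on face
for o in (39,30,20,10,0): print(o,hp(128,0,0,o).round(1), (hR().T@(hp(128,0,0,o)-H)).round(1))
E
```

```text
t 2.6 p [438.6  70.1 344.3] q [ 13.1 -18.3 112.8  -8.6  50.2 -75.8] F [-0.1 -0.4 -0.8] T [0.05 0.21 0.06] w 0.3
err [ 1.11611454 -0.7821432   1.61523947] hatch frame [199.84896532  12.16765038 127.58221417] shut [ 75.02172739  12.16765038 224.9190315 ]
39 [541.6  58.8 240. ] [99.5 -0.  80.6]
30 [560.4  59.  233. ] [110.9  -0.   64. ]
20 [579.7  59.1 221.9] [120.3   0.   43.8]
10 [596.8  59.3 207.5] [126.1  -0.   22.2]
0 [611.2  59.4 190.4] [128.   0.  -0.]
```

Request:
servo_tool(plan=[[[0.3, -0.2, 0.4], [-3, 0.5, 26], 0], [[0.3, -0.2, 0.4], [-3, 0.5, 26], 0], [[0.3, -0.2, 0.4], [-3, 0.5, 26], 0], [[0.3, -0.2, 0.4], [-3, 0.5, 26], 0], [[0, 0, 0], [0, 0, 20], 0], [[0, 0, 0], [0, 2, 8], 0], [[0, 0, 0], [0, 3, 8], 0], [[0, 0, 0], [0, 3, 8], 0], [[0, 0, 0], [0, 3, 8], 0], [[0, 0, 0], [0, 3, 8], 0]])

```text
time_s: 3.85
ee_pos: [548.1, 63.1, 214.9]
ee_rot: [145.2, -0.0, 90.8]
force: [0.0, 0.2, -0.5]
gripper_width: 0.0
```

```bash
cat >> h.py <<'E'
def rep():
    p,Q=cur()
    print('err',Ro.from_matrix(Q.T@Rt()).as_rotvec(degrees=True).round(1),'shut frame',(hR().T@(p-H)).round(1))
    from workcell import env
    print('F shut',(hR().T@env.state()['force']).round(1))
def pic(tag,box_s=(125,300,165,390),box_t=(105,245,195,395)):
    from workcell import env
    for n,b in(('side',box_s),('top',box_t)):
        f=env.grab_frame(n)['pixels'][:,:,::-1]; cv2.imwrite(f'pics/{n}_{tag}_full.png',f)
        a=f[b[0]:b[1],b[2]:b[3]]; cv2.imwrite(f'pics/{n}_{tag}.png',cv2.resize(a,None,fx=3.4,fy=3.4,interpolation=cv2.INTER_CUBIC))
E
python3 -c "
from h import *
rep()"
```

```text
t 3.85 p [548.1  63.1 214.9] q [  8.2  -1.8 118.9  -8.7  28.7 -76.3] F [ 0.   0.2 -0.5] T [ 0.14  0.21 -0.02] w 0.0
err [-0.2 -0.2  0.3] shut frame [90.4  4.2 56.2]
F shut [-0.3  0.2 -0.4]
```

```bash
python3 -c "
from h import *
pic('a')"
```

```text
(no output)
```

View pics/side_a.png

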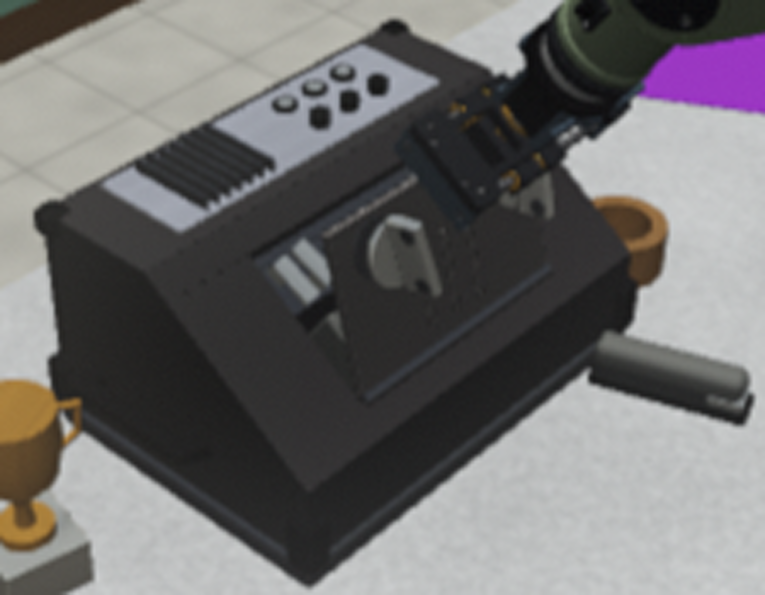

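View pics/top_a.png

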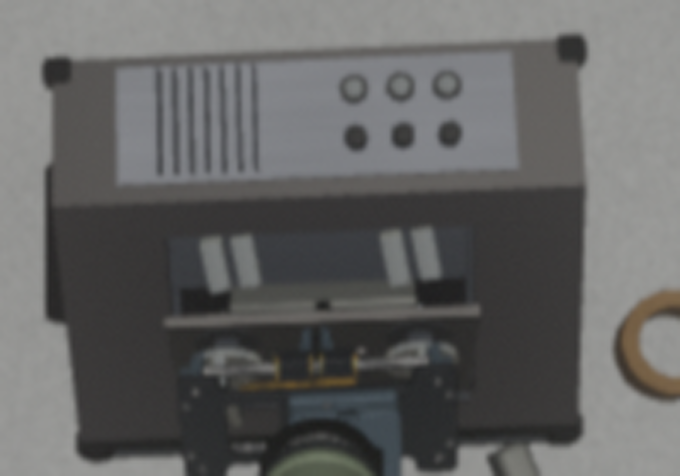

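```bash
python3 - <<'E'
from h import *
p,Q=cur()
for c,im in((side,'side'),(top,'top')):
    b=(125,165) if im=='side' else (105,195)
    a=cv2.imread(f'pics/{im}_a.png')
    for k,col in ((0,(0,0,255)),(40,(0,255,0)),(79,(255,0,0))):
        u=c.proj(p-Q[:,2]*k)[0]; print(im,k,u, (u-[b[1],b[0]])*3.4)
        cv2.circle(a,tuple(((u-[b[1],b[0]])*3.4).astype(int)),4,col,-1)
    for y in(-113,113):
      for o in (39,30,25):
        u=c.proj(hp(140,y,0,o))[0];cv2.circle(a,tuple(((u-[b[1],b[0]])*3.4).astype(int)),3,(0,255,255),-1); 
    cv2.imwrite(f'pics/{im}_a2.png',a)
E
```

```text
t 3.95 p [548.   63.  214.3] q [  8.2  -1.8 118.9  -8.7  28.7 -76.3] F [-0.4  0.4 -0.7] T [0.11 0.25 0.05] w 0.2
side 0 [289.49084404 188.48981388] [423.26886975 215.8653672 ]
side 40 [296.71804544 181.44028177] [447.84135451 191.89695802]
side 79 [304.10512441 174.23480243] [472.95742299 167.39832828]
top 0 [288.23195268 200.27340988] [316.98863911 323.92959359]
top 40 [288.40543839 206.90895163] [317.57849052 346.49043554]
top 79 [288.58605216 213.81712994] [318.19257735 369.9782418 ]
```

View pics/side_a2.png

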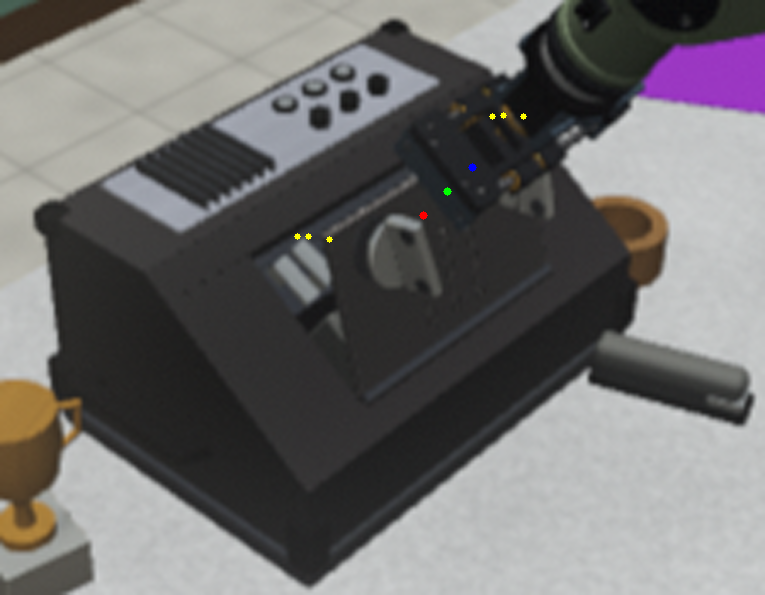

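View pics/top_a2.png

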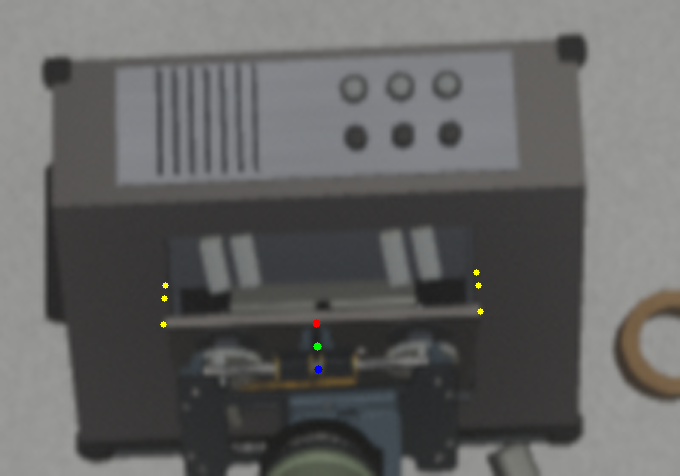

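```bash
python3 - <<'E'
from h import *
b=cv2.imread('pics/side_a_full.png')[170:260,240:345]; cv2.imwrite('pics/z1.png',cv2.resize(b,None,fx=7,fy=6.5,interpolation=cv2.INTER_CUBIC))
b=cv2.imread('pics/top_a_full.png')[170:230,235:345]; cv2.imwrite('pics/z2.png',cv2.convertScaleAbs(cv2.resize(b,None,fx=7,fy=7,interpolation=cv2.INTER_CUBIC),alpha=1.6))
b=cv2.imread('pics/side0.png')[170:260,240:345]; cv2.imwrite('pics/z3.png',cv2.resize(b,None,fx=7,fy=6.5,interpolation=cv2.INTER_CUBIC))
E
```

```text
(no output)
```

View pics/z1.png

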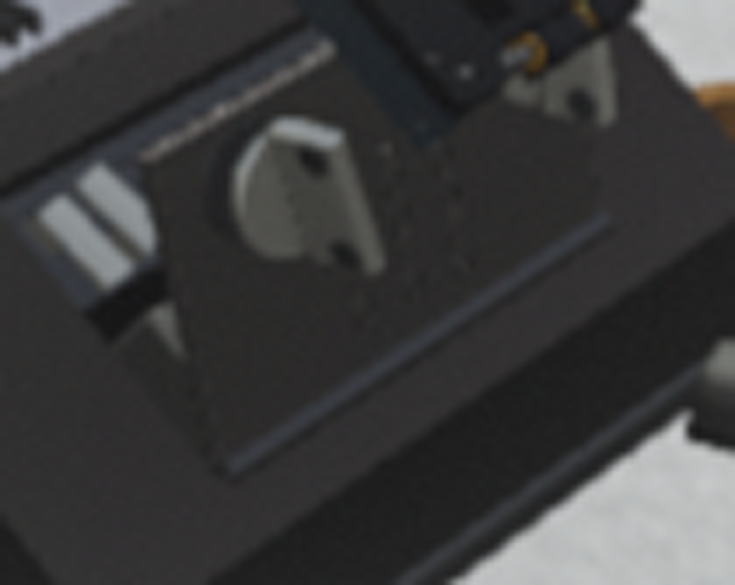

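View pics/z2.png

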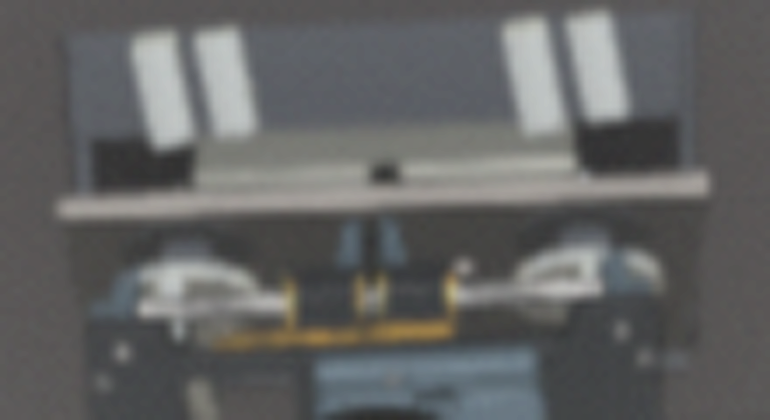

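View pics/z3.png

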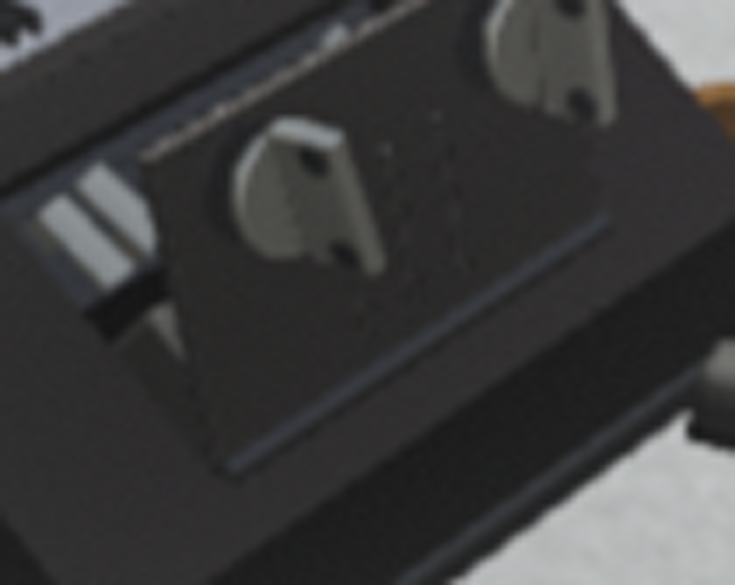

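```bash
python3 - <<'E'
from h import *
p,Q=cur()
for x in(-89,0,89):
  for y in (-38,38):
    P=p-79*Q[:,2]+x*Q[:,0]+y*Q[:,1]; print(x,y,P.round(),side.proj(P)[0].round(), ((side.proj(P)[0]-[240,170])*[7,6.5]).round(),((top.proj(P)[0]-[235,170])*7).round())
for o in (39,30): 
  P=hp(110,70,55,o); print(((side.proj(P)[0]-[240,170])*[7,6.5]).round())
b=cv2.imread('pics/side_a_full.png')[0:300,250:560]; cv2.imwrite('pics/z4.png',cv2.resize(b,None,fx=2,fy=2,interpolation=cv2.INTER_CUBIC))
E
```

```text
t 3.95 p [548.   63.  214.3] q [  8.2  -1.8 118.9  -8.7  28.7 -76.3] F [-0.4  0.4 -0.7] T [0.11 0.25 0.05] w 0.2
-89 -38 [473. -27. 258.] [335. 172.] [663.  11.] [643. 395.]
-89 38 [535. -26. 301.] [317. 149.] [ 537. -138.] [639. 190.]
0 -38 [472.  62. 258.] [313. 186.] [514. 106.] [381. 408.]
0 38 [534.  63. 301.] [295. 162.] [383. -50.] [369. 203.]
89 -38 [470. 151. 257.] [290. 202.] [352. 209.] [119. 420.]
89 38 [533. 152. 301.] [271. 177.] [216.  45.] [101. 216.]
[365. 210.]
[324. 185.]
```

View pics/z4.png

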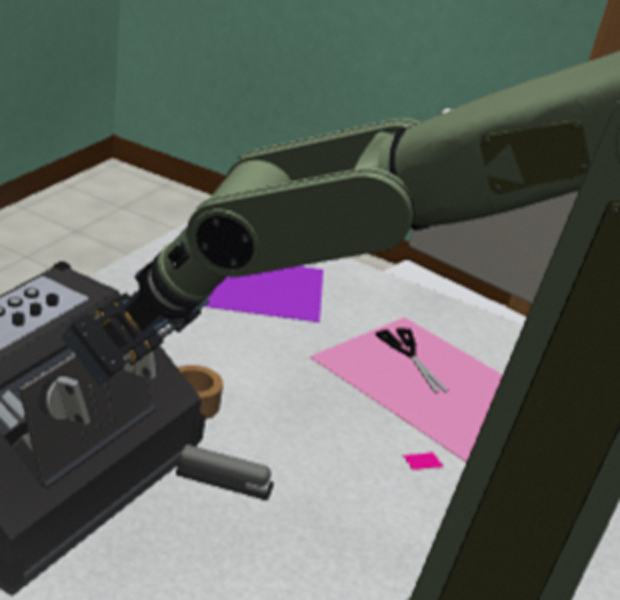

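```bash
python3 - <<'E'
from h import *
print('base',side.proj([0,0,0]),top.proj([0,0,0]),'tcp0',side.proj([140.4,-557,177]),top.proj([140.4,-557,177]))
from workcell import env
f=env.grab_frame('side'); print(f['eye'],f['attitude'],f['intrinsics'][0]); a=f['pixels'][:,:,::-1]
old=cv2.imread('pics/side_a_full.png'); print('diff',np.abs(a.astype(int)-old).max())
cv2.imwrite('pics/side_b_full.png',a)
cv2.imwrite('pics/z5.png',cv2.resize(a[100:260,230:420],None,fx=4.2,fy=3.7,interpolation=cv2.INTER_CUBIC))
cur()
E
```

```text
base [[477.15204748 342.24366662]] [[319.15597434 411.1511693 ]] tcp0 [[530.70097294 165.79213828]] [[555.13673772 362.65102311]]
[-163.83949988  914.90376944  997.25099377] [  52.29749765   -1.25658601 -138.25797748] [521.00307885   0.         282.24528549]
diff 49
t 4.0 p [547.7  63.  214.4] q [  8.2  -1.8 118.9  -8.7  28.7 -76.3] F [ 0.5 -0.1 -0.3] T [0.05 0.17 0.01] w 0.3
```

View pics/z5.png

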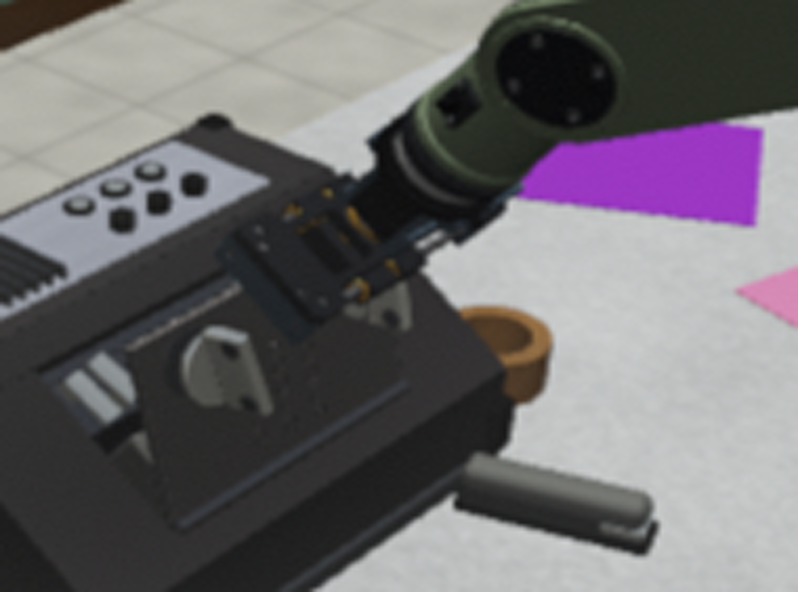

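View pics/top_a_full.png

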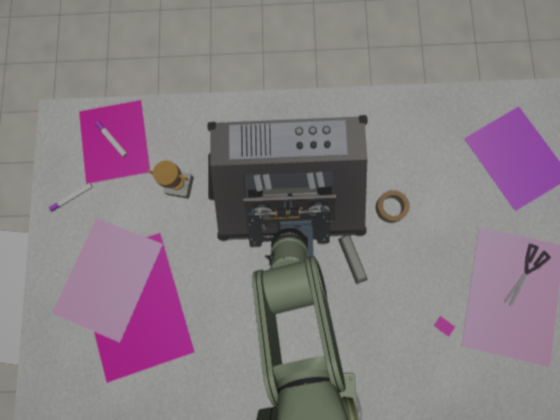

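```bash
python3 - <<'E'
from h import *
p,Q=cur()
P=p-79*Q[:,2]+89*Q[:,0]-38*Q[:,1]
d=-(top.ray(top.proj(P)[0]))
for k in (0,10,20,30,40): print(k,side.proj(P+k*d)[0].round(1))
for v in ([10,0,0],[0,10,0],[0,0,10]): print(v,side.proj(P+v)[0]-side.proj(P)[0],top.proj(P+v)[0]-top.proj(P)[0])
a=cv2.imread('pics/top_a_full.png')[180:260,235:350]
cv2.imwrite('pics/z6.png',cv2.convertScaleAbs(cv2.resize(a,None,fx=6.9,fy=7,interpolation=cv2.INTER_CUBIC),alpha=2.2))
E
```

```text
t 4.0 p [547.7  63.  214.4] q [  8.2  -1.8 118.9  -8.7  28.7 -76.3] F [ 0.5 -0.1 -0.3] T [0.05 0.17 0.01] w 0.3
0 [290.4 202.1]
10 [291.2 198.8]
20 [292.  195.5]
30 [292.9 192.1]
40 [293.7 188.7]
[10, 0, 0] [-3.16115644 -1.72414439] [-0.06987083 -4.16167669]
[0, 10, 0] [-2.7757662   1.83809797] [-4.18299589  0.13822605]
[0, 0, 10] [ 0.13339338 -3.39045173] [-0.41194239 -0.53552881]
```

View pics/z6.png

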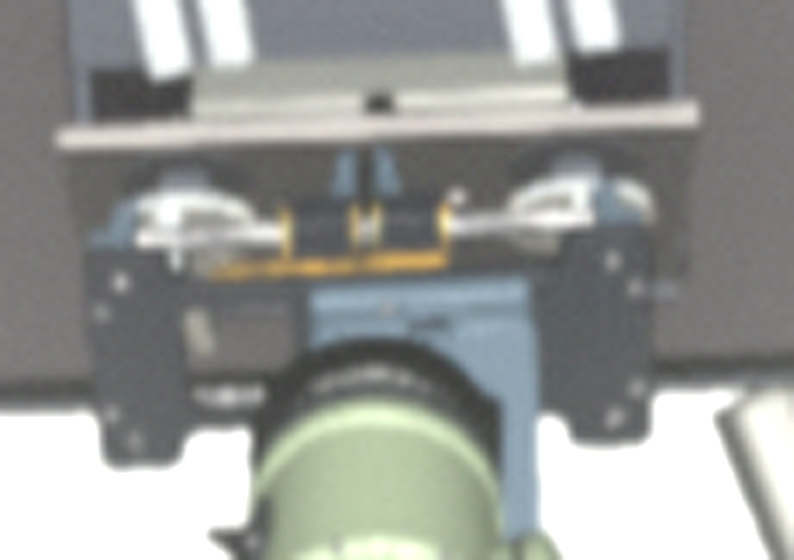

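```bash
python3 - <<'E'
from h import *
p,Q=cur()
for s,t in (((301.4,191.9),(251,245)),((282.4,167.6),(248,214.3))):
    P=tri(s,t); print(P.round(1),'tool',(Q.T@(P-p)).round(1),side.proj(P)-s,top.proj(P)-t)
E
```

```text
t 4.0 p [547.7  63.  214.4] q [  8.2  -1.8 118.9  -8.7  28.7 -76.3] F [ 0.5 -0.1 -0.3] T [0.05 0.17 0.01] w 0.3
[433.4 151.4 304.8] tool [  90.1  -41.3 -138.6] [[1.62861921 0.36186647]] [[-0.94257649 -1.39295047]]
[495.5 151.9 343.6] tool [  89.6   31.9 -135.1] [[0.57882681 0.15303398]] [[-0.35776136 -0.51031605]]
```

```bash
python3 - <<'E'
from h import *
a=cv2.imread('pics/side_b_full.png')[150:220,265:345]
a=cv2.resize(a,None,fx=9,fy=8,interpolation=cv2.INTER_CUBIC).astype(float)
cv2.imwrite('pics/z7.png',np.clip((a-15)*3.2,0,255).astype(np.uint8))
E
```

```text
(no output)
```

View pics/z7.png

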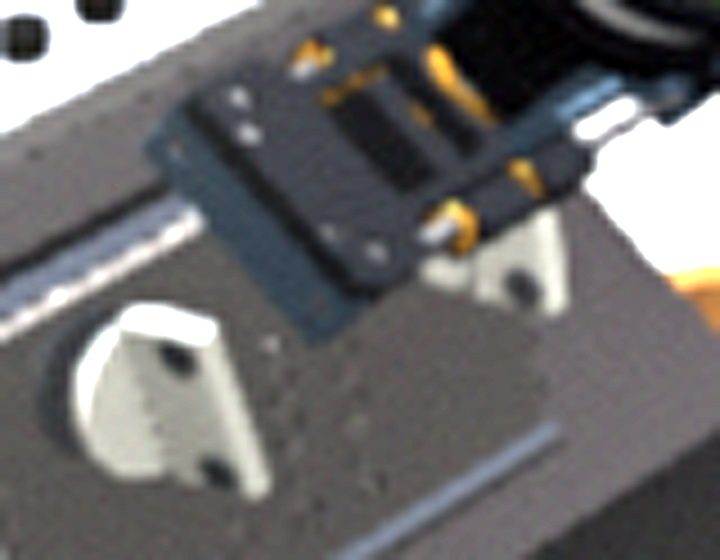

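```bash
python3 - <<'E'
from h import *
a=cv2.imread('pics/side0.png')[60:180,480:560]
a=cv2.resize(a,None,fx=6,fy=5,interpolation=cv2.INTER_CUBIC).astype(float)
a=np.clip((a-10)*2.2,0,255).astype(np.uint8)
p=np.array([140.4,-557,177])
for k,c in((0,(0,0,255)),(58,(0,255,0)),(79,(255,0,0)),(137,(0,255,255))):
    u=(side.proj(p+[0,0,k])[0]-[480,60])*[6,5]; cv2.circle(a,tuple(u.astype(int)),4,c,-1)
cv2.imwrite('pics/z8.png',a)
E
```

```text
(no output)
```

View pics/z8.png

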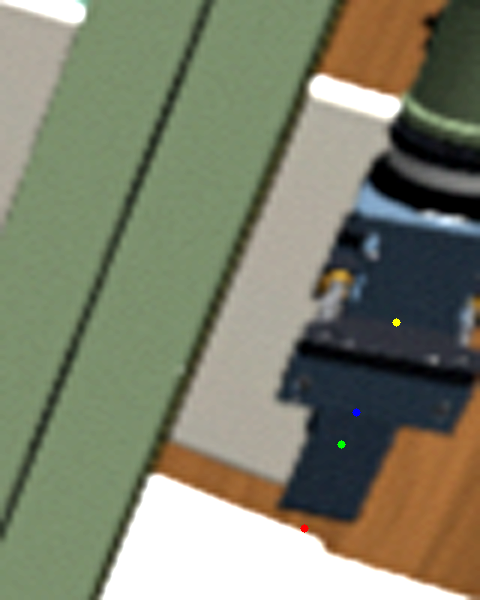

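```bash
python3 - <<'E'
from h import *
from workcell import env
for i in range(4):
    a=env.grab_frame('side')['pixels'][:,:,::-1]
    old=cv2.imread('pics/side_b_full.png'); print('diff',np.abs(a.astype(int)-old)[150:260,240:345].mean())
cv2.imwrite('pics/side_c_full.png',a)
cv2.imwrite('pics/z9.png',cv2.convertScaleAbs(cv2.resize(a[100:260,230:420],None,fx=4.2,fy=3.7,interpolation=cv2.INTER_CUBIC),alpha=2))
rep()
E
```

```text
diff 0.9174314574314575
diff 0.9816450216450217
diff 0.9711976911976912
diff 0.972034632034632
t 4.2 p [547.4  63.  215. ] q [  8.2  -1.9 118.9  -8.7  28.7 -76.3] F [-0.3  0.8  0.8] T [0.08 0.14 0.03] w 0.6
err [-0.2 -0.2  0.3] shut frame [89.9  4.2 56.7]
F shut [0.3 0.8 0.8]
```

View pics/z9.png

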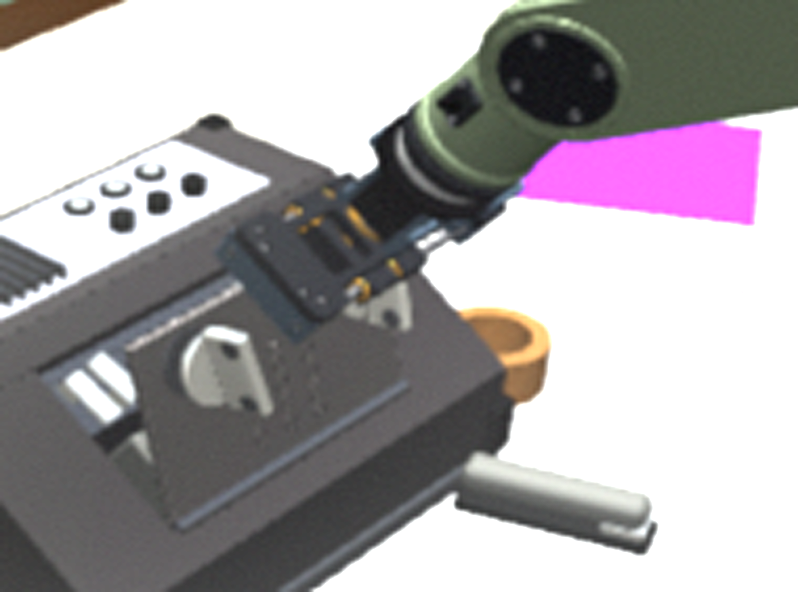

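```bash
python3 - <<'E'
from h import *
p=np.array([140.34,-557,177.1]); Q=R([180,0.1,-75.86])
def im(x,y,z): 
    return ((side.proj(p+Q@[x,y,z])[0]-[480,60])*[6,5]).round()
for x in (-59,-45,45,59):
  print('tip',x,im(x,-16,0),im(x,16,0))
for z in (-79,-137):
  for x in (-89,89): print(z,x,im(x,-38,z),im(x,38,z))
E
```

```text
tip -59 [254. 570.] [324. 585.]
tip -45 [258. 558.] [328. 573.]
tip 45 [282. 487.] [349. 501.]
tip 59 [286. 476.] [353. 490.]
-79 -89 [247. 466.] [423. 502.]
-79 89 [296. 332.] [459. 362.]
-137 -89 [286. 373.] [467. 409.]
-137 89 [333. 244.] [500. 274.]
```

Request:
servo_tool(plan=[[[0, 0, 0], [-2, -8, 0], 0], [[0, 0, 0], [-2, -6, 0], 0], [[0, 0, 0], [0, 0, 5], 0], [[0, 0, 0], [0, 0, 5], 0], [[0, 0, 0], [0, 0, 5], 0], [[0, 0, 0], [0, 0, 5], 0], [[0, 0, 0], [0, 0, 5], 0], [[0, 0, 0], [0, 0, 5], 0], [[0, 0, 0], [0, 0, 5], 0], [[0, 0, 0], [0, 0, 5], 0]])

```text
time_s: 5.45
ee_pos: [560.8, 59.3, 174.4]
ee_rot: [144.9, -0.0, 90.9]
force: [-2.6, 0.5, 4.3]
gripper_width: 0.6
```

```bash
python3 - <<'E'
from h import *
rep();pic('d')
E
```

```text
t 5.45 p [560.8  59.3 174.4] q [  7.3   1.9 122.1 -10.   21.4 -75.4] F [-2.6  0.5  4.3] T [0.09 0.06 0.02] w 0.6
err [ 0.1 -0.2  0.3] shut frame [77.6  0.3 15.7]
F shut [0.4 0.5 5. ]
```

View pics/side_d.png

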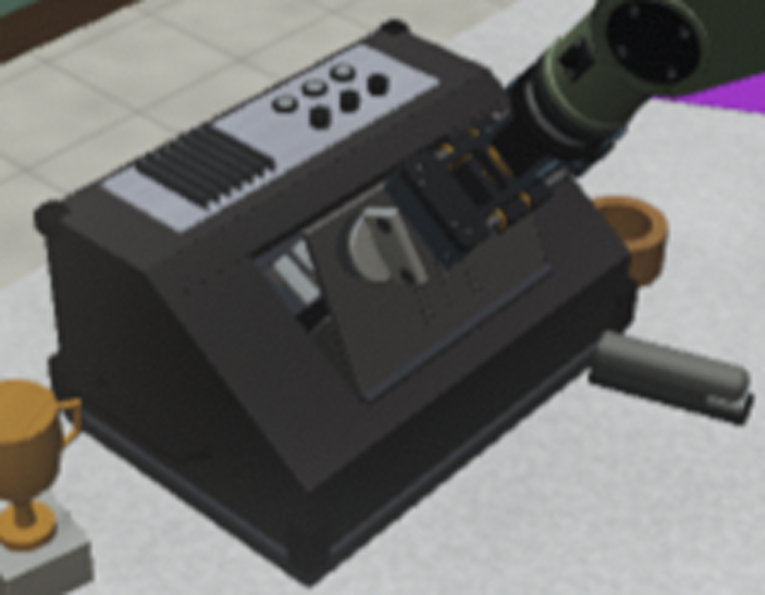

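View pics/top_d.png

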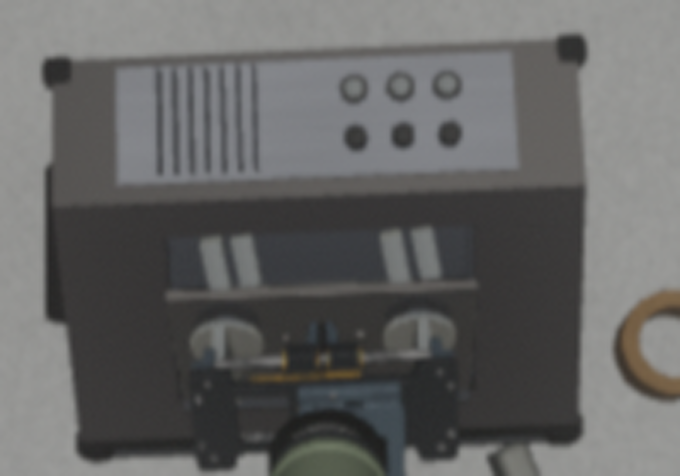

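```bash
python3 - <<'E'
from h import *
S=lambda x,y:(165+x/3.4,125+y/3.4)
T=lambda x,y:(195+x/3.4,105+y/3.4)
P=tri(S(306,232),T(167,293)); v=hR().T@(P-H); print(P,v,np.degrees(np.arctan2(v[2],v[0])))
P=tri(S(306,232),T(167,293)); print(side.proj(P)-S(306,232))
E
```

```text
[568.65362309 170.07084972 244.72808118] [125.13097954 111.03216857  68.30954064] 28.630316422733348
[[0.019936   0.00586118]]
```

Request:
servo_tool(plan=[[[0, 0, 0], [0, 4, 6], 0], [[0, 0, 0], [0, 4, 6], 0], [[0, 0, 0], [0, 4, 6], 0], [[0, 0, 0], [0, 4, 6], 0], [[0, 0, 0], [0, 3, 6], 0], [[0, 0, 0], [0, 3, 5], 0], [[0, 0, 0], [0, 3, 4], 0], [[0, 0, 0], [0, 2, 3], 0], [[0, 0, 0], [0, 0, 2], 0], [[0, 0, 0], [0, 0, 2], 0]])

```text
time_s: 6.8
ee_pos: [608.4, 59.2, 145.1]
ee_rot: [145.6, 0.0, 90.8]
force: [-4.1, -0.3, 0.3]
gripper_width: 0.4
```

```bash
python3 - <<'E'
from h import *
rep();pic('e')
E
```

```text
t 6.8 p [608.4  59.2 145.1] q [  6.4   8.4 119.1 -10.2  18.4 -75.7] F [-4.1 -0.3  0.3] T [ 0.05  0.53 -0.05] w 0.4
err [-0.6 -0.1  0.3] shut frame [ 99.7  -0.2 -35.5]
F shut [-3.2 -0.2  2.6]
```

View pics/side_e.png

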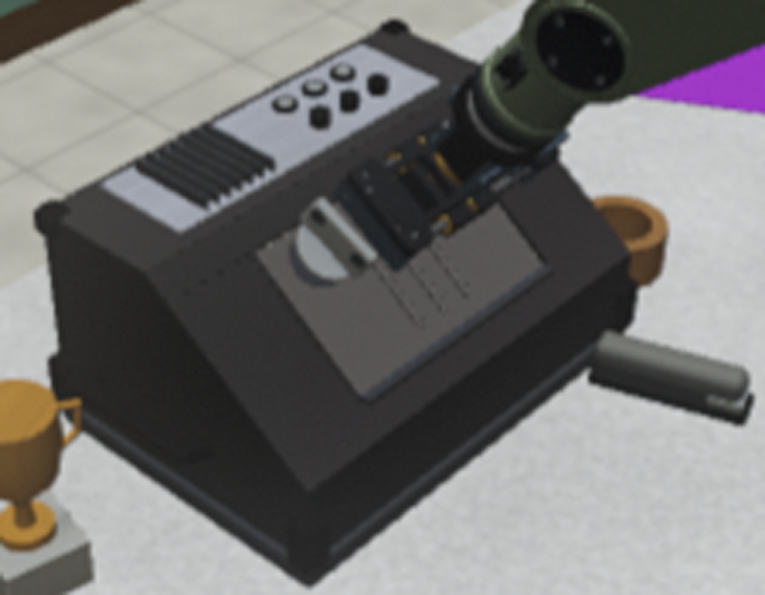

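View pics/top_e.png

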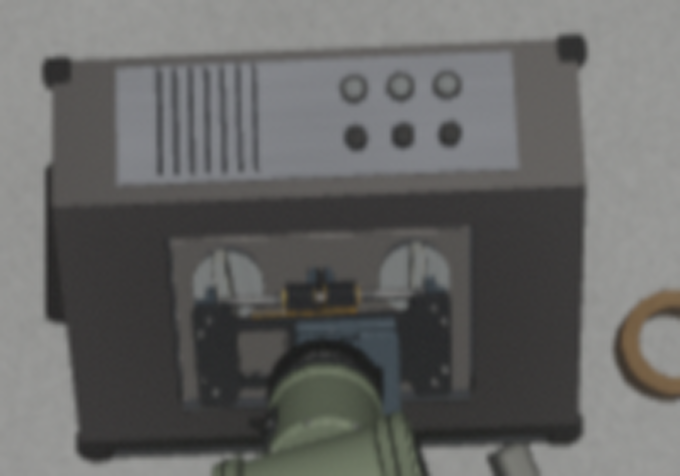

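Request:
servo_tool(plan=[[[0, 0, 0], [0, 2, 3], 0], [[0, 0, 0], [0, 2, 3], 0], [[0, 0, 0], [0, 2, 3], 0], [[0, 0, 0], [0, 0, 3], 0], [[0, 0, 0], [0, 0, 3], 0], [[0, 0, 0], [0, 0, 3], 0], [[0, 0, 0], [0, 0, 0], 0], [[0, 0, 0], [0, 0, 0], 0], [[0, 0, 0], [0, 0, 0], 0], [[0, 0, 0], [0, 0, 0], 0]])

```text
time_s: 8.15
ee_pos: [613.6, 59.8, 146.7]
ee_rot: [145.3, 0.0, 90.7]
force: [-0.2, 0.2, -0.1]
gripper_width: 0.4
```

```bash
python3 - <<'E'
from h import *
rep()
E
```

```text
t 8.15 p [613.6  59.8 146.7] q [  6.5   8.7 118.6 -10.4  18.4 -75.4] F [-0.2  0.2 -0.1] T [0.13 0.19 0.05] w 0.4
err [-0.3 -0.1  0.2] shut frame [104.9   0.3 -37.2]
F shut [-0.2  0.2  0. ]
```

Request:
servo_tool(plan=[[[0, 0, 0], [0, 0, -10], 0], [[0, 0, 0], [0, 0, -20], 0], [[0, 0, 0], [0, 0, -25], 0], [[0, 0, 0], [0, -10, -25], 0], [[0, 0, 0], [0, -20, -15], 0], [[0, 0, 0], [0, -25, -10], 30], [[0, 0, 0], [0, -25, 0], 40], [[0, 0, 0], [0, -10, 0], 40], [[0, 0, 0], [0, 0, 0], 40], [[0, 0, 0], [0, 0, 0], 40]])

```text
time_s: 9.4
ee_pos: [477.5, 58.3, 188.0]
ee_rot: [144.9, -0.1, 90.8]
force: [0.6, -0.8, 0.5]
gripper_width: 39.9
```

```bash
python3 - <<'E'
from h import *
rep();pic('f')
for n,b in(('side',(185,225,235,310)),('top',(165,210,240,335))):
    a=cv2.imread(f'pics/{n}_f_full.png')[b[0]:b[1],b[2]:b[3]]
    cv2.imwrite(f'pics/{n}_fz.png',cv2.convertScaleAbs(cv2.resize(a,None,fx=8,fy=8,interpolation=cv2.INTER_CUBIC),alpha=1.3))
E
```

```text
t 9.4 p [477.5  58.3 188. ] q [  9.4  -7.4 128.1 -11.7  24.9 -72.3] F [ 0.6 -0.8  0.5] T [0.05 0.21 0.02] w 39.9
err [ 0.1 -0.2  0.2] shut frame [17.1  0.1 74.7]
F shut [ 0.8 -0.8  0.1]
```

View pics/side_f.png

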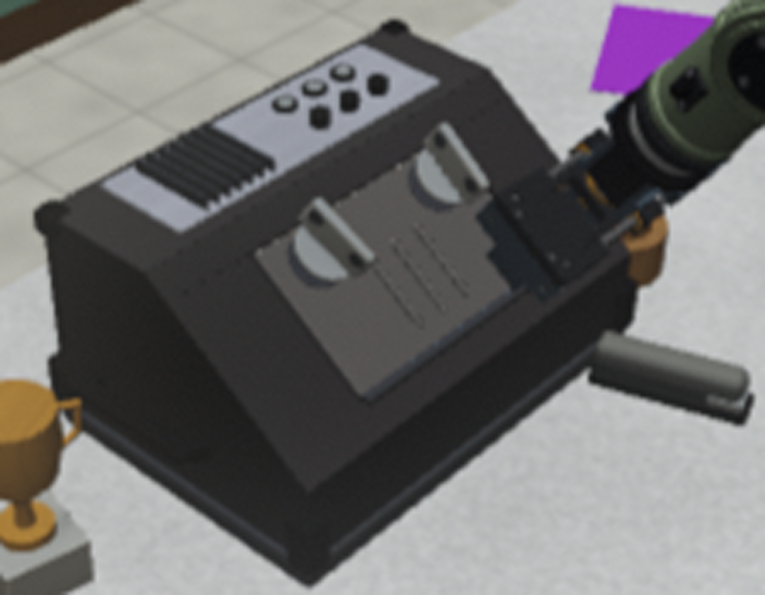

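View pics/top_fz.png

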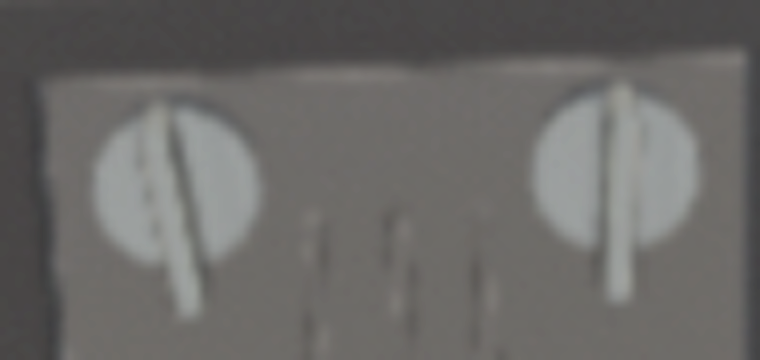

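```bash
cat >> h.py <<'E'
def onh(c,uv,z):
    n=hR()[:,2]; d=c.ray(uv); P=c.e+d*((hp(0,0,z)-c.e)@n)/(d@n); return hR().T@(P-H)
E
python3 - <<'E'
from h import *
T=lambda x,y:(240+x/8,165+y/8)
for a,b in (((157,105),(190,316)),((623,85),(619,302))):
    A=onh(top,T(*a),55);B=onh(top,T(*b),55); m=(A+B)/2; d=A-B
    print(A.round(1),B.round(1),'mid',m.round(1),'len',np.linalg.norm(d).round(1),'turn cw rad',np.arctan2(-d[1],d[0]).round(3), np.degrees(np.arctan2(-d[1],d[0])).round(1))
for c in ((45,78),(745,50)): print('edge corner',onh(top,T(*c),0).round(1))
S=lambda x,y:(165+x/3.4,125+y/3.4)
for a,b in (((320,200),(370,262)),((444,125),(488,188))):
    A=onh(side,S(*a),55);B=onh(side,S(*b),55); m=(A+B)/2; d=A-B
    print('side',A.round(1),B.round(1),'mid',m.round(1),'len',np.linalg.norm(d).round(1), np.degrees(np.arctan2(-d[1],d[0])).round(1))
E
```

```text
[152.4  71.6  55. ] [80.9 66.2 55. ] mid [116.6  68.9  55. ] len 71.6 turn cw rad -0.076 -4.3
[152.1 -71.1  55. ] [ 79.4 -68.6  55. ] mid [115.7 -69.9  55. ] len 72.7 turn cw rad 0.035 2.0
edge corner [142.3 111.2   0. ]
edge corner [ 141.  -113.7    0. ]
side [142.2  73.3  55. ] [82.8 71.1 55. ] mid [112.5  72.2  55. ] len 59.5 -2.1
side [141.9 -69.9  55. ] [ 80.6 -66.3  55. ] mid [111.3 -68.1  55. ] len 61.5 3.4
```

```bash
python3 - <<'E'
from h import *
p=np.array([477.5,58.3,188.]);Q=R([144.9,-0.1,90.8])
for c,n,b in((side,'side',(185,225)),(top,'top',(180,235))):
    a=cv2.imread(f'pics/{n}_f_full.png')[b[0]:b[0]+90,b[1]:b[1]+120] if n=='top' else cv2.imread(f'pics/{n}_f_full.png')[150:240,285:405]
    o=np.array([235,180]) if n=='top' else np.array([285,150])
    a=cv2.convertScaleAbs(cv2.resize(a,None,fx=6.5,fy=6.5,interpolation=cv2.INTER_CUBIC),alpha=2.2)
    for k,col in((0,(0,0,255)),(-37,(0,255,0))):
      for x in(-20,20):
        for y in(-16,16):
          u=(c.proj(p+Q@[x,y,k])[0]-o)*6.5; cv2.circle(a,tuple(u.astype(int)),3,col,-1)
    cv2.imwrite(f'pics/{n}_fy.png',a)
E
```

```text
(no output)
```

View pics/side_fy.png

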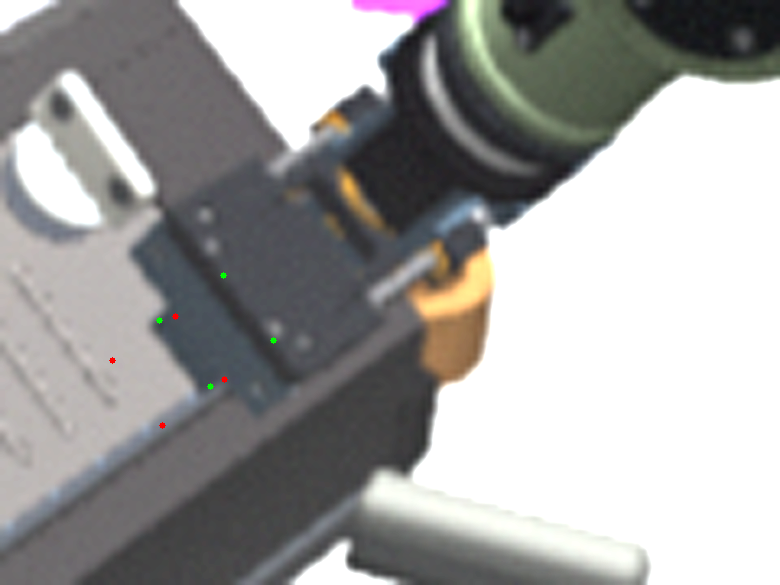

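View pics/top_fy.png

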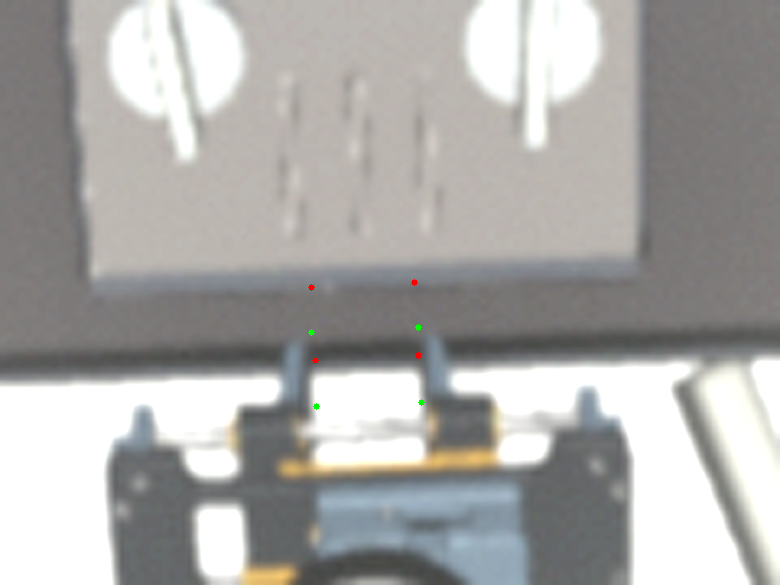

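Request:
servo_tool(plan=[[[0, 0, 0.7], [-18, 24, 0], 60], [[0, 0, 0.7], [-18, 24, 0], 60], [[0, 0, 0.7], [-18, 24, 0], 60], [[0, 0, 0.8], [-16, 21, 5], 60], [[0, 0, 0], [0, 0, 15], 60], [[0, 0, 0], [0, 0, 15], 60], [[0, 0, 0], [0, 0, 10], 60], [[0, 0, 0], [0, 0, 0], 60], [[0, 0, 0], [0, 0, 0], 60], [[0, 0, 0], [0, 0, 0], 60]])

```text
time_s: 10.75
ee_pos: [583.1, -11.9, 200.3]
ee_rot: [145.3, -1.8, 88.5]
force: [0.2, -0.3, -1.1]
gripper_width: 59.8
```

```bash
python3 - <<'E'
from h import *
rep()
E
```

```text
t 10.75 p [583.1 -11.9 200.3] q [ -4.2   1.9 117.4   6.9  26.2 -97.4] F [ 0.2 -0.3 -1.1] T [ 0.09  0.21 -0.  ] w 59.8
err [-0.2 -0.3 -2.6] shut frame [110.2 -71.   24.6]
F shut [-0.4 -0.3 -1. ]
```

Request:
servo_tool(plan=[[[0, 0, 0], [0.5, 0, 10], 60], [[0, 0, 0], [0.5, 0, 10], 60], [[0, 0, 0], [0, 0, 10], 60], [[0, 0, 0], [0, 0, 6], 40], [[0, 0, 0], [0, 0, 0], 20], [[0, 0, 0], [0, 0, 0], 5], [[0, 0, 0], [0, 0, 0], 5], [[0, 0, 0], [0, 0, 0], 5], [[0, 0, 0], [0, 0, 0], 5], [[0, 0, 0], [0, 0, 0], 5]], squeeze=30)

```text
time_s: 12.0
ee_pos: [605.3, -11.0, 169.6]
ee_rot: [145.2, -1.7, 88.5]
force: [2.1, -0.5, -1.8]
gripper_width: 9.7
```

```bash
python3 - <<'E'
from h import *
rep();pic('g')
E
```

```text
t 12.0 p [605.3 -11.  169.6] q [ -3.8   6.  118.1   7.6  21.3 -98. ] F [ 2.1 -0.5 -1.8] T [-0.01  0.25 -0.08] w 9.7
err [-0.1 -0.3 -2.6] shut frame [110.8 -70.4 -13.3]
F shut [ 0.7 -0.5 -2.7]
```

View pics/side_g.png

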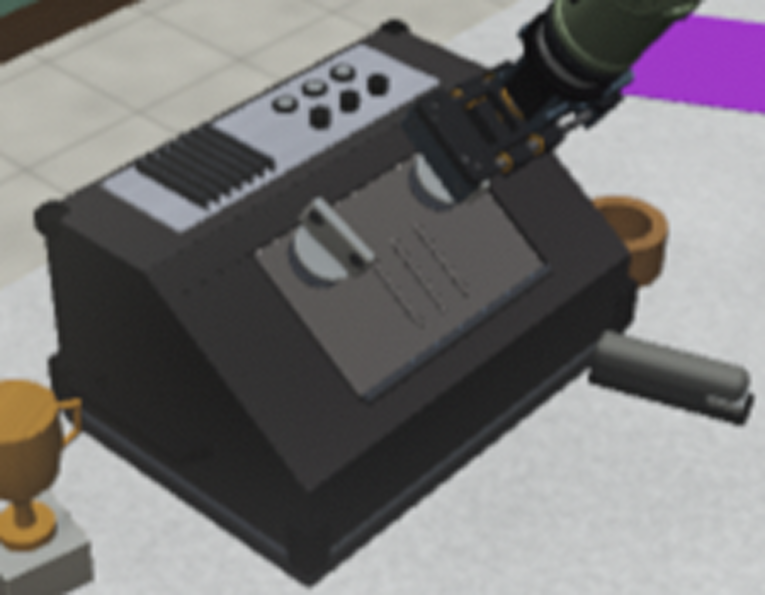

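Request:
servo_tool(plan=[[[0, 0, 0], [0, 0, 2], 5], [[0, 0, 0], [0, 0, 2], 5], [[0, 0, 0], [0, 0, 3], 5], [[0, 0, 0], [0, 0, 3], 5], [[0, 0, 0], [0, 0, 3], 5], [[0, 0, 0], [0, 0, 3], 5], [[0, 0, 0], [0, 0, 3], 5], [[0, 0, 0], [0, 0, 3], 5], [[0, 0, 0], [0, 0, 3], 5], [[0, 0, 0], [0, 0, 3], 5]])

```text
time_s: 13.35
ee_pos: [609.0, -11.1, 165.0]
ee_rot: [144.8, -0.9, 89.6]
force: [-18.4, -2.5, 20.3]
gripper_width: 9.9
```

```bash
python3 - <<'E'
from h import *
rep()
E
```

```text
t 13.35 p [609.  -11.1 165. ] q [ -3.7   6.5 118.4   7.7  20.  -99.4] F [-18.4  -2.5  20.3] T [-0.63  1.34  0.18] w 9.9
err [ 0.2 -0.2 -1.3] shut frame [111.1 -70.4 -19.2]
F shut [-3.5 -2.3 27.2]
```

Request:
servo_tool(plan=[[[0, 0, -3], [0, 0, 2], 5], [[0, 0, -3], [0, 0, 2], 5], [[0, 0, -3], [0, 0, 2], 5], [[0, 0, 0], [0, 0, 2], 5], [[0, 0, -3], [0, 0, 2], 5], [[0, 0, 0], [0, 0, 2], 5], [[0, 0, -3], [0, 0, 2], 5], [[0, 0, 0], [0, 0, 2], 5], [[0, 0, 0], [0, 0, 2], 5], [[0, 0, 0], [0, 0, 2], 5]])

```text
time_s: 14.6
ee_pos: [615.1, -11.5, 156.3]
ee_rot: [145.4, 8.2, 102.4]
force: [-18.7, -3.3, 20.4]
gripper_width: 9.8
```

```bash
python3 - <<'E'
from h import *
rep()
E
```

```text
t 14.6 p [615.1 -11.5 156.3] q [  -3.7    7.7  118.7    8.3   18.5 -115.7] F [-18.7  -3.3  20.4] T [-0.45  1.22 -0.37] w 9.8
err [ 0.4 -0.1 14.4] shut frame [111.2 -71.  -29.8]
F shut [-3.6 -3.1 27.4]
```

Request:
servo_tool(plan=[[[0, 0, 0], [0, 0, 2.5], 5], [[0, 0, 0], [0, 0, 2.5], 5], [[0, 0, 0], [0, 0, 2.5], 5], [[0, 0, 0], [0, 0, 2.5], 5], [[0, 0, 0], [0, 0, 2.5], 5], [[0, 0, 1], [0, 0, 2.5], 5], [[0, 0, 1], [0, 0, 2.5], 5], [[0, 0, 1], [0, 0, 2.5], 5], [[0, 0, 0], [0, 0, 2.5], 5], [[0, 0, 0], [0, 0, 2.5], 5]])

```text
time_s: 15.85
ee_pos: [615.6, -11.3, 156.4]
ee_rot: [144.6, 6.6, 100.0]
force: [-20.9, -2.2, 20.5]
gripper_width: 9.8
```

```bash
python3 - <<'E'
from h import *
rep()
E
```

```text
t 15.85 p [615.6 -11.3 156.4] q [  -3.8    7.6  119.1    9.1   17.7 -113.7] F [-20.9  -2.2  20.5] T [-0.5   1.34 -0.48] w 9.8
err [ 0.9 -0.1 11.5] shut frame [111.7 -70.8 -30.1]
F shut [-5.3 -2.  28.8]
```

Request:
servo_tool(plan=[[[0, 0, 2], [0, 0, 2.5], 5], [[0, 0, 2], [0, 0, 2.5], 5], [[0, 0, 3], [0, 0, 2.5], 5], [[0, 0, 3], [0, 0, 2.5], 5], [[0, 0, 3], [0, 0, 2.5], 5], [[0, 0, 3], [0, 0, 2.5], 5], [[0, 0, 3], [0, 0, 2.5], 5], [[0, 0, 3], [0, 0, 2.5], 5], [[0, 0, 3], [0, 0, 2.5], 5], [[0, 0, 3], [0, 0, 2.5], 5]])

```text
time_s: 17.1
ee_pos: [616.0, -10.5, 156.5]
ee_rot: [144.9, -10.3, 76.8]
force: [-21.0, -3.1, 21.2]
gripper_width: 9.7
```

```bash
cat >> h.py <<'E'
def tz():
    from workcell import env
    s=env.state(); Q=R(s['ee_rot']); print('tool torque',(Q.T@s['torque']).round(2),'tool F',(Q.T@s['force']).round(1))
E
python3 - <<'E'
from h import *
rep();tz()
E
```

```text
t 17.1 p [616.  -10.5 156.5] q [ -3.8   7.6 119.5  10.1  16.9 -86. ] F [-21.   -3.1  21.2] T [-0.52  1.41 -0.4 ] w 9.7
err [  1.3  -0.6 -17.1] shut frame [112.  -70.  -30.2]
F shut [-5.1 -3.  29.4]
tool torque [ 1.16 -1.03  0.03] tool F [ -3.9  -3.4 -29.5]
```

Request:
servo_tool(plan=[[[0.1, 0, 6], [0, 0, 2.5], 5], [[0.1, 0, 6], [0, 0, 2.5], 5], [[0.1, 0, 6], [0, 0, 2.5], 5], [[0.1, 0, 6], [0, 0, 2.5], 5], [[0.1, 0, 6], [0, 0, 2.5], 5], [[0.1, 0, 5], [0, 0, 2.5], 5], [[0.1, 0, 4], [0, 0, 2.5], 5], [[0.1, 0, 4], [0, 0, 2.5], 5], [[0.1, 0, 3], [0, 0, 2.5], 5], [[0.1, 0, 3], [0, 0, 2.5], 5]])

```text
time_s: 18.35
ee_pos: [616.7, -9.1, 157.1]
ee_rot: [165.2, -33.5, 28.1]
force: [-20.2, -2.1, 20.3]
gripper_width: 10.2
```

```bash
python3 - <<'E'
from h import *
rep();tz()
E
```

```text
t 18.35 p [616.7  -9.1 157.1] q [ -4.4   7.6 119.2  13.8  17.5 -39.9] F [-20.2  -2.1  20.3] T [-0.74  1.48 -0.5 ] w 10.2
err [  0.4  -1.8 -67.3] shut frame [112.9 -68.5 -30.2]
F shut [-4.9 -1.9 28.2]
tool torque [-0.24 -1.71  0.  ] tool F [ -4.5  -0.5 -28.4]
```

Request:
servo_tool(plan=[[[0, -0.2, 3], [0, 0, 2.5], 5], [[0, -0.2, 3], [0, 0, 2.5], 5], [[0, -0.2, 3], [0, 0, 2.5], 5], [[0, -0.2, 3], [0, 0, 2.5], 5], [[0, -0.2, 3], [0, 0, 2.5], 5], [[0, -0.2, 3], [0, 0, 2.5], 5], [[0, -0.2, 3], [0, 0, 2.5], 5], [[0, -0.2, 3], [0, 0, 2.5], 5], [[0, 0, 3], [0, 0, 2.5], 5], [[0, 0, 3], [0, 0, 2.5], 5]])

```text
time_s: 19.6
ee_pos: [617.4, -8.7, 156.9]
ee_rot: [-174.0, -34.8, -8.3]
force: [-19.8, -2.7, 20.6]
gripper_width: 10.2
```

```bash
python3 - <<'E'
from h import *
rep();tz()
E
```

```text
t 19.6 p [617.4  -8.7 156.9] q [ -4.    7.9 118.2  10.8  19.2  -6.7] F [-19.8  -2.7  20.6] T [-1.1   1.33  0.13] w 10.2
err [ -0.7  -0.9 -97.2] shut frame [113.4 -68.1 -30.7]
F shut [-4.4 -2.5 28.3]
tool torque [-0.98 -1.24 -0.71] tool F [ -4.    2.6 -28.3]
```

Request:
servo_tool(plan=[[[0, 0, 0], [0, 0, 1], 5], [[0, 0, 0], [0, 0, 0], 16], [[0, 0, 0], [0, 0, 0], 20], [[0, 0, 0], [0, 0, -2], 24], [[0, 0, 0], [0, 0, -4], 28], [[0, 0, 0], [0, 0, -8], 30], [[0, 0, 0], [0, 0, -15], 30], [[0, 0, 0], [0, 0, -25], 30], [[0, 0, 0], [0, 0, -30], 30], [[0, 0, 0], [0, 0, -20], 40]])

```text
time_s: 20.85
ee_pos: [555.4, -10.4, 249.7]
ee_rot: [-174.1, -35.3, -8.0]
force: [0.4, -0.0, 1.3]
gripper_width: 37.0
```

```bash
python3 - <<'E'
from h import *
rep();tz()
p,Q=cur(False)
T=hp(45,10,74)
plan(p,Q,T,Rt(-3),10)
E
```

```text
t 20.85 p [555.4 -10.4 249.7] q [ -5.   -3.7 115.7   7.7  32.7  -4. ] F [ 0.4 -0.   1.3] T [-0.03  0.19 -0.04] w 37.0
err [ -0.2  -1.3 -96.9] shut frame [115.9 -69.4  80.9]
F shut [ 1.1 -0.   0.9]
tool torque [-0.07 -0.18  0.02] tool F [ 1.1 -0.1 -0.9]
total rot [ -0.2  -1.3 -99.9] dist 106.6
([-0.0, -0.1, -10.0], [-8.0, -7.0, 0.7])
([-0.0, -0.1, -10.0], [-6.7, -8.3, 0.7])
([-0.0, -0.1, -10.0], [-5.1, -9.3, 0.8])
([-0.0, -0.1, -10.0], [-3.4, -10.1, 0.8])
([-0.0, -0.1, -10.0], [-1.6, -10.5, 0.8])
([-0.0, -0.1, -10.0], [0.2, -10.6, 0.8])
([-0.0, -0.1, -10.0], [2.1, -10.4, 0.8])
([-0.0, -0.1, -10.0], [3.9, -9.9, 0.7])
([-0.0, -0.1, -10.0], [5.5, -9.1, 0.7])
([-0.0, -0.1, -10.0], [7.0, -8.0, 0.7])
```

```bash
python3 - <<'E'
from h import *
p,Q=cur(False)
plan(p,Q,hp(110,70,62),Rt(-3),10)
E
```

```text
total rot [ -0.2  -1.3 -99.9] dist 140.8
([-0.0, -0.1, -10.0], [-2.3, -13.7, 2.1])
([-0.0, -0.1, -10.0], [0.1, -13.9, 2.1])
([-0.0, -0.1, -10.0], [2.6, -13.7, 2.1])
([-0.0, -0.1, -10.0], [4.9, -13.0, 2.1])
([-0.0, -0.1, -10.0], [7.1, -12.0, 2.1])
([-0.0, -0.1, -10.0], [9.1, -10.6, 2.0])
([-0.0, -0.1, -10.0], [10.8, -8.8, 2.0])
([-0.0, -0.1, -10.0], [12.1, -6.8, 2.0])
([-0.0, -0.1, -10.0], [13.1, -4.6, 2.0])
([-0.0, -0.1, -10.0], [13.8, -2.3, 1.9])
```

Request:
servo_tool(plan=[[[0, -0.1, -10], [-2.5, -14, 2], 60], [[0, -0.1, -10], [0, -14, 2], 60], [[0, -0.1, -10], [2.5, -13.5, 2], 60], [[0, -0.1, -10], [5, -13, 2], 60], [[0, -0.1, -10], [7, -12, 2], 60], [[0, -0.1, -10], [9, -10.5, 2], 60], [[0, -0.1, -10], [11, -9, 2], 60], [[0, -0.1, -10], [12, -7, 2], 60], [[0, -0.1, -10], [13, -4.5, 2], 60], [[0, -0.1, -10], [14, -2.5, 2], 60]])

```text
time_s: 22.1
ee_pos: [551.8, 130.6, 238.5]
ee_rot: [144.4, 3.5, 95.5]
force: [0.5, -0.5, 0.0]
gripper_width: 59.6
```

```bash
python3 - <<'E'
from h import *
rep();pic('h')
E
```

```text
t 22.1 p [551.8 130.6 238.5] q [ 19.1  -1.2 115.1 -19.6  33.4 -64.3] F [ 0.5 -0.5  0. ] T [0.08 0.3  0.01] w 59.6
err [ 0.7 -0.1  6.1] shut frame [107.4  71.8  73.1]
F shut [ 0.4 -0.5 -0.3]
```

View pics/side_h.png

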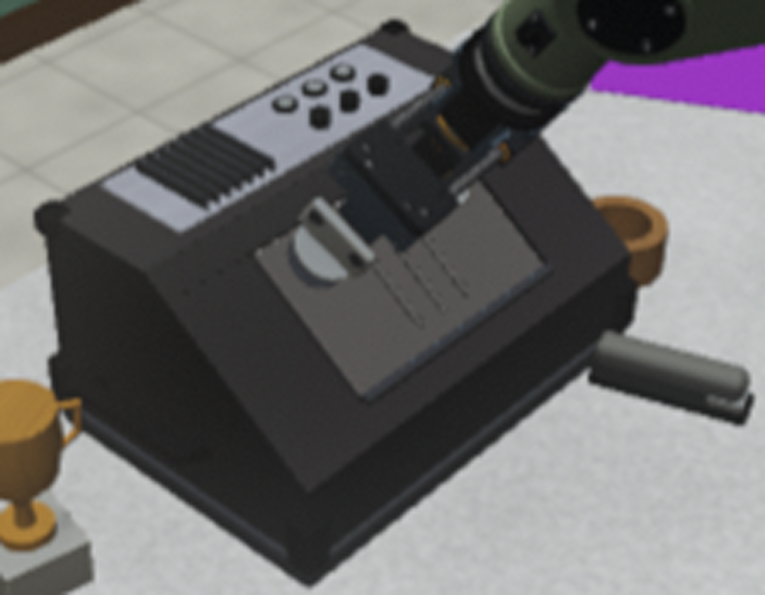

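View pics/top_h.png

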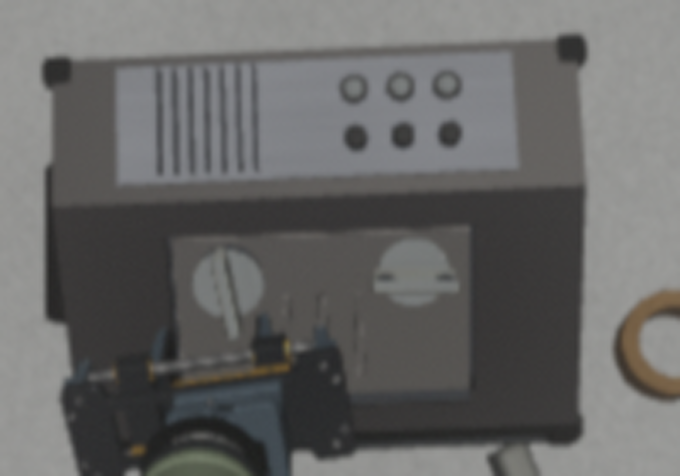

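Request:
servo_tool(plan=[[[0.3, 0, 1], [-1, 1.5, 20], 60], [[0.3, 0, 1], [-0.8, 1, 20], 60], [[0, 0, 1], [0, 0, 18], 60], [[0, 0, 0], [0, 0, 12], 60], [[0, 0, 0], [0, 0, 9], 60], [[0, 0, 0], [0, 0, 4], 40], [[0, 0, 0], [0, 0, 0], 20], [[0, 0, 0], [0, 0, 0], 5], [[0, 0, 0], [0, 0, 0], 5], [[0, 0, 0], [0, 0, 0], 5]])

```text
time_s: 23.45
ee_pos: [605.7, 127.1, 168.5]
ee_rot: [144.9, 1.2, 92.1]
force: [1.1, 2.8, -0.5]
gripper_width: 12.7
```

```bash
python3 - <<'E'
from h import *
rep();tz()
E
```

```text
t 23.45 p [605.7 127.1 168.5] q [ 16.1   7.8 116.2 -22.8  23.6 -58. ] F [ 1.1  2.8 -0.5] T [0.62 0.04 0.37] w 12.7
err [0.1 0.  2. ] shut frame [111.4  67.7 -15.2]
F shut [ 0.6  2.8 -1.1]
tool torque [0.01 0.72 0.06] tool F [2.8 0.7 1.1]
```

Request:
servo_tool(plan=[[[0, 0, 0], [0, 0, 0], 5], [[0, 0, 0], [0, 0, 0], 5], [[0, 0, 0], [0, 0, 2], 5], [[0, 0, 0], [0, 0, 2], 5], [[0, 0, 0], [0, 0, 2.5], 5], [[0, 0, 0], [0, 0, 2.5], 5], [[0, 0, 0], [0, 0, 2.5], 5], [[0, 0, 0], [0, 0, 2.5], 5], [[0, 0, 0], [0, 0, 2.5], 5], [[0, 0, 0], [0, 0, 2.5], 5]])

```text
time_s: 24.7
ee_pos: [615.2, 128.7, 155.1]
ee_rot: [144.8, 1.0, 92.1]
force: [-17.3, 1.2, 19.0]
gripper_width: 10.1
```

```bash
python3 - <<'E'
from h import *
rep();tz()
E
```

```text
t 24.7 p [615.2 128.7 155.1] q [ 15.9   9.5 116.5 -24.3  21.5 -56.5] F [-17.3   1.2  19. ] T [0.1  1.05 0.02] w 10.1
err [ 0.2 -0.1  1.9] shut frame [111.6  69.3 -31.6]
F shut [-3.3  1.3 25.5]
tool torque [1.05 0.14 0.05] tool F [  1.5  -3.2 -25.5]
```

Request:
servo_tool(plan=[[[0, 0, 0], [0, 0, 2.5], 5], [[0, 0, 3], [0, 0, 2.5], 5], [[0, 0, 4], [0, 0, 2.5], 5], [[0, 0, 5], [0, 0, 2.5], 5], [[0, 0, 5], [0, 0, 2.5], 5], [[0, 0, 6], [0, 0, 2.5], 5], [[0, 0, 6], [0, 0, 2.5], 5], [[0, 0, 6], [0, 0, 2.5], 5], [[0, 0, 6], [0, 0, 2.5], 5], [[0, 0, 6], [0, 0, 2.5], 5]])

```text
time_s: 25.95
ee_pos: [616.2, 130.3, 155.6]
ee_rot: [153.9, -25.7, 49.5]
force: [-21.4, 1.9, 22.7]
gripper_width: 10.2
```

```bash
python3 - <<'E'
from h import *
rep();tz()
E
```

```text
t 25.95 p [616.2 130.3 155.6] q [ 16.1   9.4 117.  -26.   20.5  -5.5] F [-21.4   1.9  22.7] T [0.14 1.64 0.11] w 10.2
err [  0.8  -0.6 -47.2] shut frame [112.6  70.8 -31.8]
F shut [-4.5  2.1 30.9]
tool torque [ 1.25 -1.07  0.  ] tool F [ -1.3  -4.3 -30.9]
```

Turning freely at 47°. Next I turn to about 76°, then fine.

Request:
servo_tool(plan=[[[0.1, -0.1, 5], [0, 0, 2.5], 5], [[0.1, -0.1, 5], [0, 0, 2.5], 5], [[0.1, -0.1, 5], [0, 0, 2.5], 5], [[0.1, -0.1, 4], [0, 0, 2.5], 5], [[0.1, -0.1, 4], [0, 0, 2.5], 5], [[0.1, -0.1, 3], [0, 0, 2.5], 5], [[0, -0.1, 3], [0, 0, 2.5], 5], [[0, -0.1, 3], [0, 0, 2.5], 5], [[0, -0.1, 2.5], [0, 0, 2.5], 5], [[0, -0.1, 2.5], [0, 0, 2.5], 5]])

```text
time_s: 27.2
ee_pos: [617.0, 130.9, 156.1]
ee_rot: [177.5, -35.4, 5.5]
force: [-22.3, 1.8, 21.9]
gripper_width: 9.9
```

```bash
python3 - <<'E'
from h import *
rep();tz()
E
```

```text
t 27.2 p [617.  130.9 156.1] q [ 15.9   9.5 116.4 -23.9  21.2  30.9] F [-22.3   1.8  21.9] T [-0.04  1.57 -0.  ] w 9.9
err [  0.   -0.7 -85.9] shut frame [113.6  71.4 -31.8]
F shut [-5.7  2.  30.7]
tool torque [ 0.08 -1.56 -0.  ] tool F [ -5.3  -2.7 -30.7]
```

Request:
servo_tool(plan=[[[0, 0, 2], [0, 0, 2.5], 5], [[0, 0, 2], [0, 0, 2.5], 5], [[0, 0, 2], [0, 0, 2.5], 5], [[0, 0, 2], [0, 0, 2.5], 5], [[0, 0, 2], [0, 0, 2.5], 5], [[0, 0, 2], [0, 0, 2.5], 5], [[0, 0, 2], [0, 0, 2.5], 5], [[0, 0, 2], [0, 0, 2.5], 5], [[0, 0, 2], [0, 0, 2.5], 5], [[0, 0, 2], [0, 0, 2.5], 5]])

```text
time_s: 28.45
ee_pos: [617.9, 130.9, 156.7]
ee_rot: [-168.6, -34.6, -18.5]
force: [-23.3, 2.4, 22.4]
gripper_width: 9.9
```

```bash
python3 - <<'E'
from h import *
rep();tz()
E
```

```text
t 28.45 p [617.9 130.9 156.7] q [ 16.1   9.4 116.9 -26.4  20.3  53.2] F [-23.3   2.4  22.4] T [-0.17  1.87  0.71] w 9.9
err [   0.6   -1.3 -105.5] shut frame [114.7  71.4 -31.8]
F shut [-6.3  2.6 31.7]
tool torque [-0.22 -1.88 -0.66] tool F [ -6.1  -1.1 -31.8]
```

Request:
servo_tool(plan=[[[0, 0, 0], [0, 0, 1], 5], [[0, 0, 0], [0, 0, 0], 16], [[0, 0, 0], [0, 0, 0], 20], [[0, 0, 0], [0, 0, -2], 24], [[0, 0, 0], [0, 0, -4], 28], [[0, 0, 0], [0, 0, -8], 30], [[0, 0, 0], [0, 0, -15], 30], [[0, 0, 0], [0, 0, -25], 30], [[0, 0, 0], [0, 0, -30], 30], [[0, 0, 0], [0, 0, -20], 40]])

```text
time_s: 29.7
ee_pos: [555.6, 128.8, 247.2]
ee_rot: [-168.7, -35.1, -18.2]
force: [0.8, 0.2, -0.0]
gripper_width: 37.0
```

```bash
python3 - <<'E'
from h import *
rep();tz()
p,Q=cur(False)
plan(p,Q,hp(-40,0,170),Q,10)
E
```

```text
t 29.7 p [555.6 128.8 247.2] q [ 18.7  -1.7 114.8 -19.5  33.2  46.6] F [ 0.8  0.2 -0. ] T [ 0.03  0.29 -0.01] w 37.0
err [   0.9   -1.7 -105.2] shut frame [115.5  69.8  78.1]
F shut [ 0.6  0.2 -0.5]
tool torque [-0.05 -0.28  0.03] tool F [ 0.5 -0.3  0.5]
total rot [0. 0. 0.] dist 193.7
([0.0, 0.0, 0.0], [-12.9, 10.7, -9.7])
([0.0, 0.0, 0.0], [-12.9, 10.7, -9.7])
([0.0, 0.0, 0.0], [-12.9, 10.7, -9.7])
([0.0, 0.0, 0.0], [-12.9, 10.7, -9.7])
([0.0, 0.0, 0.0], [-12.9, 10.7, -9.7])
([0.0, 0.0, 0.0], [-12.9, 10.7, -9.7])
([0.0, 0.0, 0.0], [-12.9, 10.7, -9.7])
([0.0, 0.0, 0.0], [-12.9, 10.7, -9.7])
([0.0, 0.0, 0.0], [-12.9, 10.7, -9.7])
([0.0, 0.0, 0.0], [-12.9, 10.7, -9.7])
```

Request:
servo_tool(plan=[[[0, 0, 0], [-13, 11, -10], 40], [[0, 0, 0], [-13, 11, -10], 40], [[0, 0, 0], [-13, 11, -10], 40], [[0, 0, 0], [-13, 11, -10], 40], [[0, 0, 0], [-13, 11, -10], 40], [[0, 0, 0], [-13, 11, -10], 40], [[0, 0, 0], [-13, 11, -10], 40], [[0, 0, 0], [-13, 11, -10], 40], [[0, 0, 0], [-13, 11, -10], 40], [[0, 0, 0], [0, 0, 0], 40]])

```text
time_s: 30.95
ee_pos: [373.4, 55.4, 228.1]
ee_rot: [-169.2, -34.6, -18.1]
force: [-0.9, -0.3, 0.6]
gripper_width: 39.9
```

```bash
python3 - <<'E'
from h import *
rep();pic('i')
for n,b in(('side',(150,220,230,320)),('top',(165,225,240,335))):
    a=cv2.imread(f'pics/{n}_i_full.png')[b[0]:b[1],b[2]:b[3]]
    cv2.imwrite(f'pics/{n}_iz.png',cv2.convertScaleAbs(cv2.resize(a,None,fx=8,fy=8,interpolation=cv2.INTER_CUBIC),alpha=1.3))
E
```

```text
t 30.95 p [373.4  55.4 228.1] q [ 14.9 -22.1 131.2 -14.2  36.6  38.4] F [-0.9 -0.3  0.6] T [-0.03  0.24 -0.07] w 39.9
err [   0.7   -1.  -105.2] shut frame [-45.1  -1.9 167.3]
F shut [-0.4 -0.3  1. ]
```

View pics/side_iz.png

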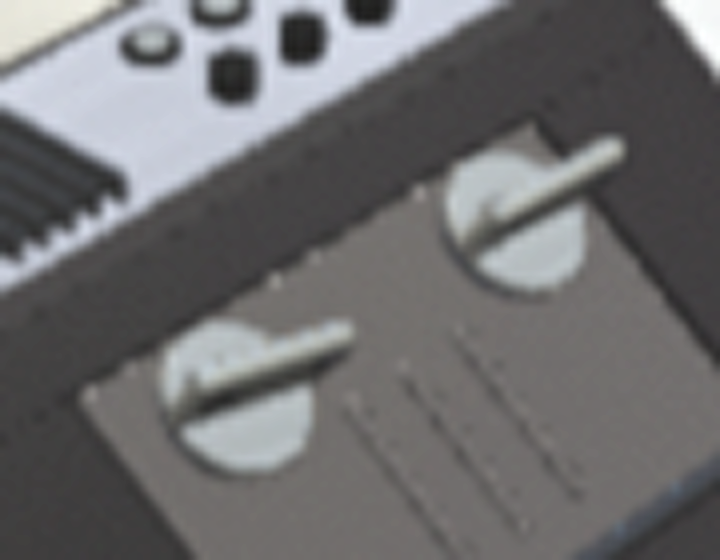

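View pics/top_iz.png

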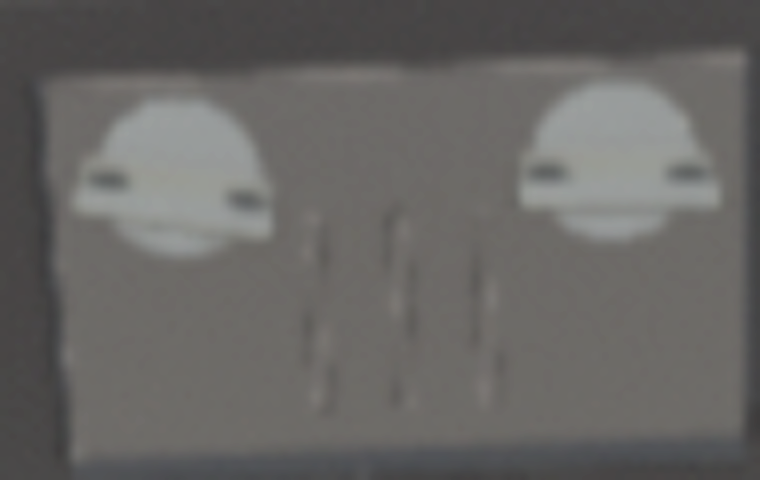

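View pics/side_i_full.png

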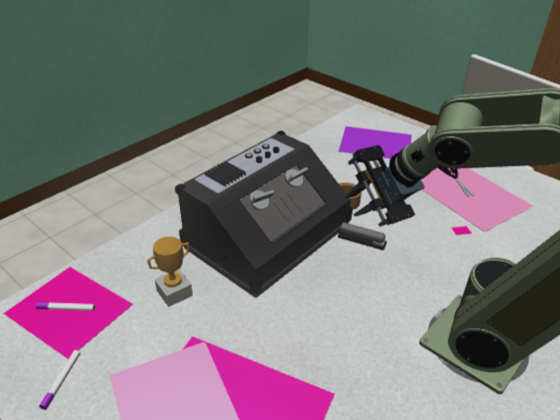

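View pics/top_i_full.png

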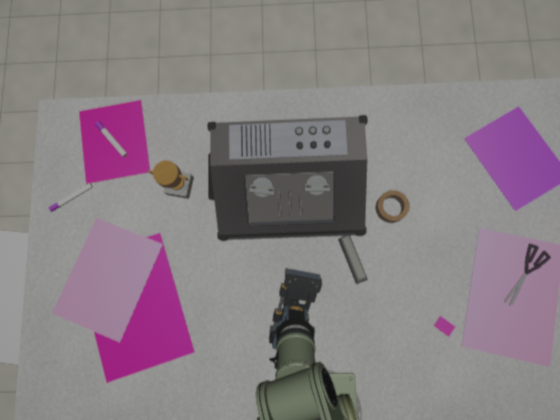

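```bash
python3 - <<'E'
from h import *
S=lambda x,y:(230+x/8,150+y/8)
T=lambda x,y:(240+x/8,165+y/8)
for s,t in (((350,332),(271,234)),((622,150),(719,205))):
    P=tri(S(*s),T(*t)); print('tip',(hR().T@(P-H)).round(1),(side.proj(P)-S(*s)).round(1))
# flange centres: top & side circle centres; height of flange top 22 out, 12 in detent
for s,t in (((236,395),(180,178)),((515,220),(612,160))):
    P=tri(S(*s),T(*t)); print('fl',(hR().T@(P-H)).round(1),(side.proj(P)-S(*s)).round(1))
# turn from top edge of the wing ends
for a,b in (((75,210),(271,236)),((520,207),(720,207))):
    for z in(45,): 
        A=onh(top,T(*a),z);B=onh(top,T(*b),z);d=B-A;print('turn',np.degrees(np.arctan2(-d[1],d[0])).round(1),'mid',((A+B)/2).round(1),'len',np.linalg.norm(d).round(1))
E
```

```text
tip [105.3  40.9  44.4] [[0.9 0.2]]
tip [ 108.3 -100.    45.1] [[0.6 0.1]]
fl [112.6  70.1  13.4] [[0.7 0.2]]
fl [112.2 -68.8  14.1] [[0.5 0.1]]
turn 101.0 mid [108.7  70.1  45. ] len 62.0
turn 92.7 mid [107.4 -70.1  45. ] len 62.6
```

```bash
python3 -c "
from workcell import env
print(env.state()['time_s']); print(env.job_done())"
```

```text
31.05
the job is handed in; nothing more can be done
None
```

The hatch is swung fully shut and both wing studs are locked. I handed the job in at 31 s of the 72 s allowed; no verdict was reported.

**What I did:** I pushed the hatch from about 39° open to flush with closed fingertips between the studs, both studs still out.
- **Right stud:** it was stopped by the cam plate at first. Small anticlockwise turns under pressure found the slot at about -14°, and I turned it to its stop.
- **Left stud:** it dropped through at about -2° without searching, and I turned it to its stop.
- **At both stops** the torque was about 0.7 N m, slightly over the 0.6 N m that drags the receptacle.

**Last checks**, from both cameras with the arm clear:

| | Right stud | Left stud |
|---|---|---|
| Wing angle in the picture | 93° | 101° |
| Tool angle at the stop | 97° | 105.5° |
| Wing top above the hatch face | 45.1 mm | 44.4 mm |
| Pressed in | about 10 mm (detent) | about 10.5 mm (detent) |

- The hatch looked flush.
- The trophy, stapler and tape roll looked to be where they were in the first pictures. I compared them by eye, not by measurement.
- The contact force was about zero.

**What disagreed:**
- The visible fingertips sit about 37 mm behind the reported tool centre point (TCP). My first push on the hatch therefore moved nothing. I measured the offset from contact and pictures and allowed for it.
- The wing angles in the picture are 4° below the tool angles at the stops, which is small against the 0.95 rad (54°) required.

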